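Trap a block in a bench fixture with its pin-locked tail stop

ROBOT

A 7-joint arm with a two-finger parallel gripper is mounted at the origin on a cart in front of the work surface, level with it; the furniture and walls round the work are solid. World frame = base frame: x ahead of the robot, y to its left, z up, the work surface at z = 0. Lengths are in m, angles in rad, forces in N, time in s.
With the tool pointing down it reaches from about 0.35 to 0.9 m from the base axis. Payload 8.1 kg.
Tool frame: the origin (TCP) lies between the finger pads; the fingertips stand ahead of it and the grasp point (between the pads) is the TCP (arm.nose_length is the z of the fingertips in the tool frame, in m); z points along the fingers, y is the line along which they close (so a half turn about z gives the same grasp; the last joint's range is limited). The gripper opens to 92 mm and grips with 3 to 60 N. Pads are 19 mm wide; open, the fingers measure 130 mm over their backs; the gripper's body (75 mm by 190 mm) begins 47 mm behind the grasp point.
Start: joints at [-1.396, 0.434, 0.025, 1.573, -0.012, 1.134, -0.075], TCP at [0.171, 0.601, 0.246] pointing down, gripper open.
Joint ranges: [-2.62, 2.62], [-0.44, 2.09], [-1.27, 1.32], [0.08, 2.57], [-1.32, 4.46], [0.12, 2], [-2.74, 2.74]. Speed limits (rad/s): [2.22, 2.22, 3.01, 3.01, 3.14, 3.14, 3.14].

INTERFACE

Orientations are given as a rotation vector (axis times angle).
In Python, from cell import sensors, optics, arm gives the robot as it stands.
- The arm moves only by the tool arm_command, never from a script. Its argument "deltas" is one flat list of numbers, 7 for each row, row after row: the turn, a rotation vector about the world's x, y, z as a fraction of full scale, then the shift along the world's x, y, z as a fraction of full scale, then the finger opening in mm, from 0 to 91.8. In form: [wx, wy, wz, dx, dy, dz, fingers, wx, wy, wz, dx, dy, dz, fingers, ...]. A call has 1 to 20 rows; each row is the pose to reach, as a shift and turn from the pose commanded when the call began; what a row does not reach only later rows make up. Full scale, the value 1, is 1 m for a shift and 90 degrees for a turn. A row lasts 1/10 s, in which the tool goes at most 50 mm and 8.59 degrees, less where a joint would pass 70% of its speed; a pose out of reach is approached as far as the arm can. A call with a number of a shift or a turn outside -1 to 1 is refused whole. A call with a gripper value outside its range is refused whole. The fingers move at their own pace and stop on an object; "force" is the grip in N (left out, the last holds). Time passes only in rows, so rows that repeat a pose let the fingers close. It gives the time, the measured TCP pose, the force, the opening and the grip force at its end, in the units of the state.
- sensors.observe(): the state, without advancing time (a new reading comes with each control period).
- optics.get_image(name): name is "scene" or "side" or "wrist"; returns the picture (480x640x3 uint8, blue, green, red); there is no depth.
- optics.calibration(name): a dict with "camera_matrix" (3x3 intrinsics, pixels), "rvec" (rotation vector, rad) and "tvec" (3), from world to camera coordinates, as OpenCV has them. Camera axes: x right, y down, z forward; pixel columns grow to the right and rows downward; lengths in m; the calibration is good to about 2 mm. A picture is of the moment at which its call begins: read the wrist's pose just before it. calibration takes no time and is no camera call; for the wrist camera it gives the pose at the moment of the call.
- arm.sign_off(): hands the job in; it is judged then, once.
The state is a dict: "clock": time; "joints": joint angles; "dq": joint speeds; "joint_efforts": joint torques, N m; "position": TCP position; "ee_rot": TCP orientation; "force": force on the tool from outside, world axes, zero at the start; "ft_torque": the same for the moment, N m; "width": opening from 0.0 (shut) to 1.0 (fully open); "gripper_force": force on a finger pad.
Only numpy, scipy, OpenCV 4.12 (cv2) and the standard library are available. Lean on these libraries where they do the work, as an engineer would, in place of code of your own. Each camera call takes 0.05 s, during which the arm holds its last target. There are 200 camera calls.

TASK

The wooden block lies loose in the holding fixture in front of the ovens and must be held for hammering. Pull the tail stop's spring pin out by its T-handle and turn the handle into the rest notch, so that the pin stays out by itself; then slide the tail stop along until it has pushed the block home against the fence; then turn the handle back so that the pin springs fully home and locks the stop there. Leave the block lying flat in the fixture, and the wire spool and tape roll beside it where they are.

Things in the scene. Friction and masses are not known exactly. Their poses are not given: they have to be found in the camera images.
- base: Fixed fixture: grey plate 88 x 310 x 10 mm along the counter's front edge, before the ovens. Origin under its centre on the counter; x to the rear (ovens), y along it to the fence (left), z up. At its +y end a 20 mm fence block, top 45 mm up. The block lies in the 50 mm wide channel (x -39 to +10 mm, floor 10 mm up); behind it a steel rack 30 mm high with 10 mm notches every 20 mm.
- fence_face (a point): Middle of the fence's inner face, which looks to -y of the base: 135 mm from the base's origin along y, 30 mm over the counter. The block's end must come against it. Axes as base.
- tail_stop (a joint): How far the tail stop has been slid towards the fence (m); 0 at the start. Slides along the base's y, drag 1.5 N, stays where left; locked while the pin is home. Its face is 171.5 mm from the fence at 0. A notch faces the pin at every 0.020; at 0.080 the 90 mm block has 1.5 mm of play. The 9 mm round-nosed pin finds a notch within 2 mm; else it rests on the rack, 6 to 8 mm out.
- stop_grip (a point): Grasping point on the steel post that stands on the tail stop: 36 mm long (x of the base), 14 mm thick (y), its top 105 mm and this point 90 mm over the counter; the post is free from 52 mm up. 11 mm behind the stop's face (-y) and 84 mm to the fence side (+y) of the pin's axis. Grasp it across its 14 mm, hand leaning to the robot to stay clear of the ovens. Axes as base.
- bar_grip: Black T-handle of the pin, 40 mm long (its x), 11 mm wide (y), 16 mm high (z); origin at its centre, 90 mm over the counter when home. Its z is the pin's axis and the pull direction: up and 30 degrees forward, to the robot. Grasp it along that axis across its width. Below: a thin stem and the notched steel collar, 34 mm wide, its top 28 mm below the centre when home. Moves with the tail stop.
- lock_pin (a joint): How far the pin is pulled out along its axis (m): 0 fully home, 0.0195 at most. The spring pulls home with 5 N at 0, 8 N at 0.015. A cross pin on the stem sits in a deep slot of the collar and clears its ridge, so that the handle can turn, from 0.015 on. In the rest notch the pin stays at 0.012, its nose clear of the rack; to leave that notch it must again be pulled beyond 0.015.
- lock_bar (a joint): Angle of the T-handle about the pin's axis (rad), positive counter-clockwise seen from the handle's end (about bar_grip's z): 0 in the deep slot (pin home), 1.05 (60 degrees) in the rest notch. Turns only while the pin is pulled beyond 0.015; a shoulder stops it shortly past the rest notch.
- block_center (a point): Centre of the plain wooden block, 45 x 90 x 40 mm (x, y, z), lying flat in the fixture's channel between tail stop and fence, its long side along the channel, 18 to 72 mm short of the fence. Its top is 50 mm over the counter.
- spool_center (a point): Centre of a flanged wire spool, 48 mm wide and 46 mm high, standing on the counter to the right of the fixture; bystander.
- tape_center (a point): Centre of a roll of tape, 62 mm across and 19 mm high, lying on the counter to the left of the fixture; bystander.

How it is judged:
By the outcome, as a careful person would: the job done as asked, in the order asked, and still so for the second after the job is handed in, with the robot touching nothing.
It also fails if it takes over 58 s, if anything falls off the work surface, if the arm or the gripper's body presses on something with over 40 N, if the wrist force passes 120 N, or if a joint passes its speed limit or range.

## Working session

There is one attempt and no reset: what is moved stays moved. The work goes in short steps, Python scripts to look and compute and a tool call to move; the robot and the scene stay as the last step left them, time stands still between calls to the robot, and variables do not carry over. Pictures are saved under pics/ and viewed, at most 10 in all, crops included, and the job is handed in when it is done.

Besides the shell and the picture viewer there is one more tool, called after "Emit:" as name(argument=value, ...) on one line, values as JSON. arm_command: Moves the arm, as the interface text tells. Its arguments: {"type":"object","properties":{"deltas":{"type":"array","items":{"type":"number"}},"force":{"type":"number"}},"required":["deltas"]}

```bash
mkdir -p pics; ls; python3 - <<'E'
from cell import sensors,optics,arm
import cv2
s=sensors.observe();print(s, arm.nose_length)
for n in("scene","side","wrist"):
    cv2.imwrite(f"pics/{n}0.png",optics.get_image(n))
    c=optics.calibration(n);print(n,c)
E
```

```text
pics
{'clock': 0.0, 'joints': array([-1.39561045,  0.43523852,  0.0249624 ,  1.57407605, -0.01160894,
        1.13401663, -0.07508858]), 'dq': array([ 7.85913566e-04, -1.88262415e-03, -2.73547592e-04, -9.51905999e-05,
        3.39423862e-04,  1.05294338e-03, -8.02666962e-04]), 'joint_efforts': array([-3.11458916e-04, -6.67839932e+01,  9.85480249e-01, -3.14460003e+01,
       -6.03160984e-02,  4.25130478e-02,  1.79669028e-04]), 'position': array([0.17130418, 0.60056723, 0.24494332]), 'ee_rot': array([-4.35012455e-01, -3.11123825e+00,  2.49912107e-03]), 'force': array([ 0.29820474, -0.96020304, -0.15857253]), 'ft_torque': array([ 0.03444883, -0.00229382, -0.02358114]), 'gripper_force': 0.0, 'width': 1.0015058563218682} 0.019
scene {'camera_matrix': array([[510.4083082 ,   0.        , 317.76988959],
       [  0.        , 510.4083082 , 239.43083386],
       [  0.        ,   0.        ,   1.        ]]), 'rvec': array([ 1.92191925, -0.67131074,  0.41976721]), 'tvec': array([-0.4183903 ,  0.16860775,  0.75207147])}
side {'camera_matrix': array([[575.44408888,   0.        , 318.5522306 ],
       [  0.        , 575.44408888, 234.21724585],
       [  0.        ,   0.        ,   1.        ]]), 'rvec': array([ 2.22569919, -0.46661222,  0.20259425]), 'tvec': array([-0.4782341 ,  0.13058517,  1.02353464])}
wrist {'camera_matrix': array([[429.19268591,   0.        , 322.23325352],
       [  0.        , 429.19268591, 242.75554346],
       [  0.        ,   0.        ,   1.        ]]), 'rvec': array([-2.30898379, -1.74515469, -0.25794593]), 'tvec': array([-0.62473751, -0.03619914,  0.39209728])}
```

View pics/scene0.png

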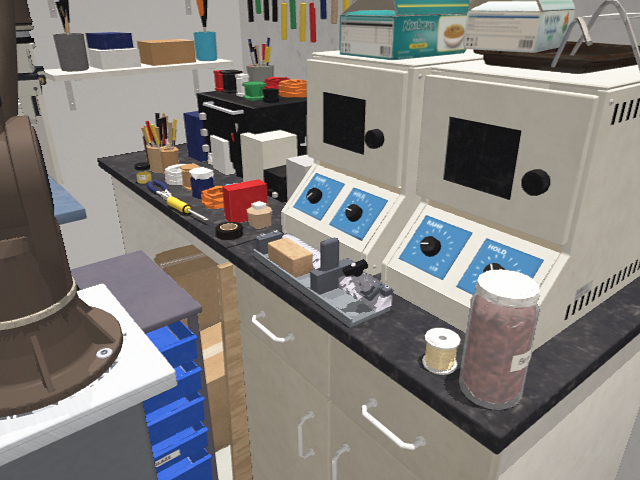

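View pics/side0.png

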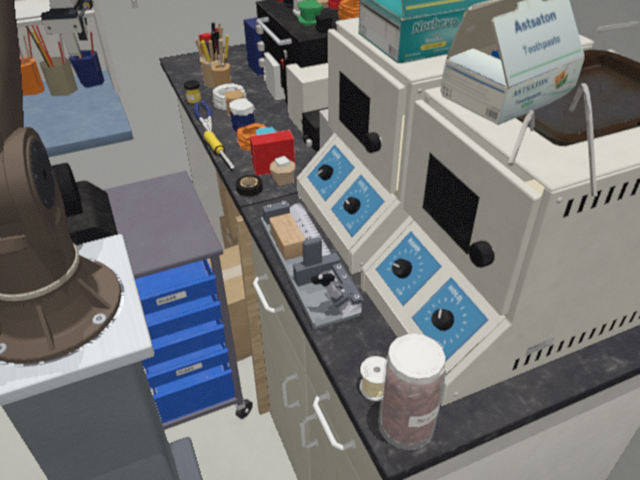

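The scene shows the block at (290,255), the post at (330,260), the T-handle at (355,267), the spool at (442,350) and the tape at (229,230). The side view shows the block at (288,237), the post at (312,250) and the handle at (323,280). I'll enlarge both for accurate corners.

```bash
python3 - <<'E'
import cv2
a=cv2.imread("pics/scene0.png")[225:330,240:400];cv2.imwrite("pics/sc.png",cv2.resize(a,None,fx=5,fy=5,interpolation=cv2.INTER_CUBIC))
a=cv2.imread("pics/side0.png")[195:335,250:370];cv2.imwrite("pics/sd.png",cv2.resize(a,None,fx=4,fy=4,interpolation=cv2.INTER_CUBIC))
E
```

```text
(no output)
```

View pics/sc.png

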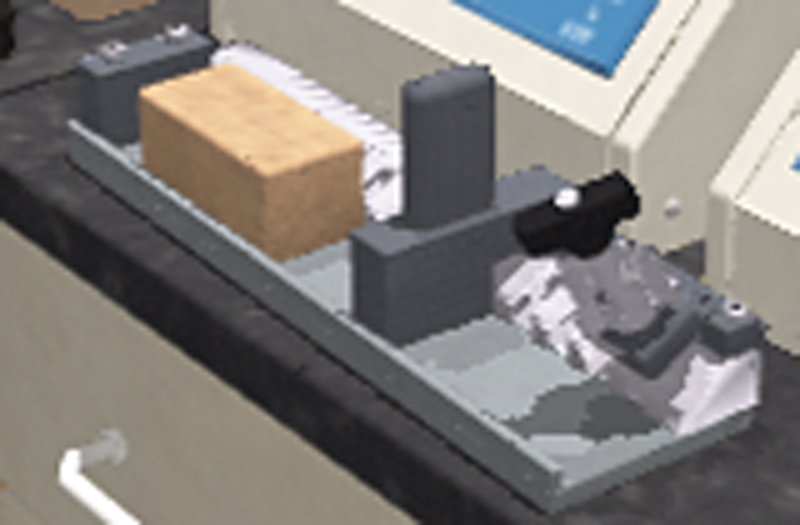

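View pics/sd.png

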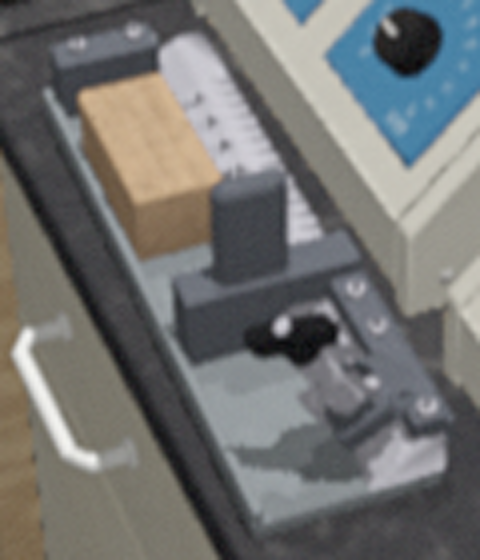

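The crops show clearly: the plate's front corners, the block's top corners, the post's top, and the black handle with a white dot. I'll triangulate them.

```bash
cat > h.py <<'E'
import numpy as np,cv2
from cell import sensors,optics,arm
from scipy.spatial.transform import Rotation as R
def ray(n,p,c=None):
    c=c or optics.calibration(n)
    M=cv2.Rodrigues(np.array(c["rvec"]))[0];t=np.array(c["tvec"])
    d=M.T@np.linalg.inv(c["camera_matrix"])@np.array([p[0],p[1],1.])
    return -M.T@t,d/np.linalg.norm(d)
def tri(rs):
    A=sum(np.eye(3)-np.outer(d,d) for o,d in rs);b=sum((np.eye(3)-np.outer(d,d))@o for o,d in rs)
    x=np.linalg.solve(A,b);return x,max(np.linalg.norm((np.eye(3)-np.outer(d,d))@(x-o)) for o,d in rs)
def plane(r,z): return r[0]+r[1]*(z-r[0][2])/r[1][2]
def proj(n,X,c=None):
    c=c or optics.calibration(n);return cv2.projectPoints(np.array(X,float).reshape(-1,3),np.array(c["rvec"]),np.array(c["tvec"]),c["camera_matrix"],None)[0][:,0]
E
python3 - <<'E'
from h import *
np.set_printoptions(precision=4,suppress=True)
S=lambda u,v:ray("scene",(240+u/5,225+v/5)); D=lambda u,v:ray("side",(250+u/4,195+v/4))
for n,a,b in [("FR",(555,487),(262,520)),("FL",(70,122),(47,92)),("RRbot",(752,425),(447,465)),("post",(450,75),(250,180)),
 ("b1",(140,90),(80,95)),("b2",(222,65),(155,75)),("b3",(363,147),(222,180)),("b4",(262,178),(135,205)),("bar",(577,215),(292,336)),
 ("barL",(517,240),(248,340)),("barR",(636,190),(337,328))]:
    x,e=tri([S(*a),D(*b)]);print(n,x,round(e,4))
for n,z,a,b in [("FR",.01,(555,487),(262,520)),("FL",.01,(70,122),(47,92)),("b1",.05,(140,90),(80,95)),("b2",.05,(222,65),(155,75)),("b3",.05,(363,147),(222,180)),("b4",.05,(262,178),(135,205)),("post",.105,(450,75),(250,180))]:
    print(n,plane(S(*a),z),plane(D(*b),z))
print("spool",plane(ray("scene",(442,350)),.023)," tape",plane(ray("scene",(229,230)),.01))
c=optics.calibration("wrist");s=sensors.observe()
M=cv2.Rodrigues(c["rvec"])[0];C=-M.T@c["tvec"];T=R.from_rotvec(s["ee_rot"]).as_matrix()
print("cam in tool",T.T@(C-s["position"]),"\n",T.T@M.T,"\nT",T)
E
```

```text
FR [ 0.4153 -0.2335  0.0033] 0.0013
FL [0.425  0.0728 0.0124] 0.001
RRbot [ 0.5078 -0.229  -0.011 ] 0.0039
post [ 0.4551 -0.1315  0.1   ] 0.0016
b1 [0.4281 0.0237 0.0444] 0.0013
b2 [0.4687 0.0264 0.0422] 0.0012
b3 [ 0.4687 -0.0638  0.0421] 0.0023
b4 [ 0.4244 -0.0625  0.0422] 0.0012
bar [ 0.4381 -0.2153  0.0869] 0.0015
barL [ 0.4245 -0.2016  0.0772] 0.0021
barR [ 0.4534 -0.2259  0.095 ] 0.0014
FR [ 0.4084 -0.2425  0.01  ] [ 0.4129 -0.2374  0.01  ]
FL [0.4273 0.0754 0.01  ] [0.4256 0.0771 0.01  ]
b1 [0.4216 0.0115 0.05  ] [0.4257 0.0187 0.05  ]
b2 [0.459  0.0104 0.05  ] [0.4652 0.0186 0.05  ]
b3 [ 0.4584 -0.08    0.05  ] [ 0.4649 -0.0695  0.05  ]
b4 [ 0.4155 -0.0767  0.05  ] [ 0.4213 -0.0695  0.05  ]
post [ 0.4478 -0.1421  0.105 ] [ 0.4527 -0.1348  0.105 ]
spool [ 0.4503 -0.3874  0.023 ]  tape [0.4357 0.193  0.01  ]
cam in tool [ 0.0802  0.0003 -0.1398] 
 [[ 0.0013 -0.9568 -0.2907]
 [ 1.      0.0012  0.0003]
 [ 0.     -0.2907  0.9568]] 
T [[-0.9617  0.2743 -0.0002]
 [ 0.2743  0.9617 -0.0012]
 [-0.0001 -0.0012 -1.    ]]
```

```bash
cat >> h.py <<'E'
YAW=np.radians(-2.8)
def tool(yawdeg,lean=30):   # tool y at angle yawdeg from x' about pull axis; base yaw included
    a=np.radians(yawdeg);l=np.radians(lean)
    xp=np.array([np.cos(l),0,np.sin(l)]);yp=np.array([0,1,0.]);zp=np.cross(xp,yp)
    y=np.cos(a)*xp+np.sin(a)*yp;z=-zp
    return R.from_euler('z',YAW)*R.from_matrix(np.c_[np.cross(y,z),y,z])
def delta(Rt,pt):
    s=sensors.observe();w=(Rt*R.from_rotvec(s["ee_rot"]).inv()).as_rotvec()/(np.pi/2)
    return np.round(w,4),np.round(np.array(pt)-s["position"],4)
AX=R.from_euler('z',YAW).apply([-.5,0,.8660254])
E
python3 - <<'E'
from h import *
b=np.array([.438,-.2155,.09])
print(AX,b+.1*AX,delta(tool(55),b+.1*AX))
E
```

```text
[-0.49940307  0.02442488  0.8660254 ] [ 0.38805969 -0.21305751  0.17660254] (array([ 0.0482, -0.3322, -0.2373]), array([ 0.2167, -0.8137, -0.0685]))
```

Emit:
arm_command(deltas=[0, 0, 0, 0.23, -0.35, 0.04, 70, 0, 0, 0, 0.23, -0.35, 0.04, 70, 0, 0, 0, 0.23, -0.35, 0.04, 70, 0, 0, 0, 0.23, -0.35, 0.04, 70, 0, 0, 0, 0.23, -0.35, 0.04, 70, 0, 0, 0, 0.23, -0.35, 0.04, 70, 0, 0, 0, 0.23, -0.35, 0.04, 70, 0, 0, 0, 0.23, -0.35, 0.04, 70, 0.048, -0.332, -0.237, 0.217, -0.81, -0.02, 70, 0.048, -0.332, -0.237, 0.217, -0.81, -0.02, 70, 0.048, -0.332, -0.237, 0.217, -0.81, -0.02, 70, 0.048, -0.332, -0.237, 0.217, -0.81, -0.02, 70, 0.048, -0.332, -0.237, 0.217, -0.81, -0.02, 70, 0.048, -0.332, -0.237, 0.217, -0.81, -0.02, 70, 0.048, -0.332, -0.237, 0.217, -0.81, -0.02, 70, 0.048, -0.332, -0.237, 0.217, -0.81, -0.02, 70, 0.048, -0.332, -0.237, 0.217, -0.81, -0.02, 70, 0.048, -0.332, -0.237, 0.217, -0.81, -0.02, 70, 0.048, -0.332, -0.237, 0.217, -0.81, -0.02, 70, 0.048, -0.332, -0.237, 0.217, -0.81, -0.02, 70], force=30)

```text
clock: 2.15
position: [0.3883, -0.2088, 0.2256]
ee_rot: [0.853, 2.49, 0.198]
force: [-0.3, 0.3, 0.3]
width: 0.76
gripper_force: 0.0
```

```bash
python3 - <<'E'
from h import *
s=sensors.observe();print(s["clock"],s["position"],s["joints"],s["force"]);print(delta(tool(55),np.array([.388,-.213,.225])))
E
```

```text
2.15 [ 0.38828877 -0.20880082  0.22564734] [-0.79767957 -0.42455558  1.10228279  2.43312619  0.53226898  0.44098556
  0.84431677] [-0.29271904  0.2780213   0.2854474 ]
(array([-0.0012,  0.0002,  0.0001]), array([-0.0003, -0.0042, -0.0006]))
```

```bash
python3 - <<'E'
from h import *
import pickle
s=sensors.observe();c=optics.calibration("wrist");im=optics.get_image("wrist");cv2.imwrite("pics/w1.png",im);pickle.dump((s,c),open("w1.pkl","wb"))
E
```

```text
(no output)
```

View pics/w1.png

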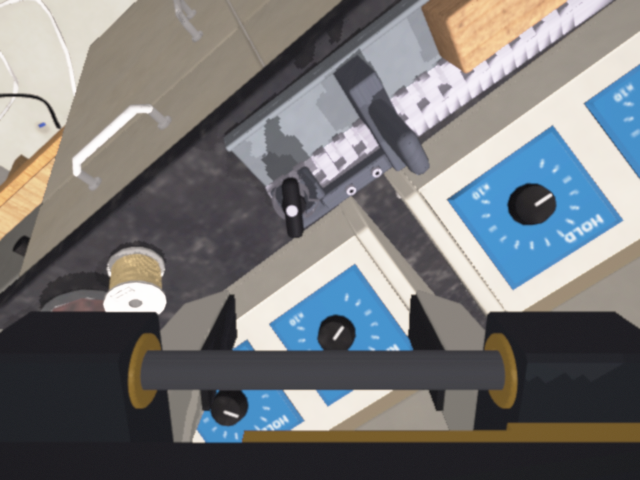

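The wrist picture shows the black bar upright at (291,207) with its white dot at (292,211), the post at (385,115), the spool at (135,285) and the plate's front-right corner near (228,138). Now I'll measure the bar.

```bash
cat > bar.py <<'E'
from h import *
import pickle,sys
np.set_printoptions(precision=4,suppress=True)
s,c=pickle.load(open("w1.pkl","rb"))
def dark(f,x0,x1,y0,y1,t):
    m=(cv2.imread(f).max(2)<t).astype(np.uint8);k=np.zeros_like(m);k[y0:y1,x0:x1]=1;m*=k
    cs,_=cv2.findContours(m,cv2.RETR_EXTERNAL,cv2.CHAIN_APPROX_NONE);q=max(cs,key=cv2.contourArea)
    r=cv2.minAreaRect(q);b=cv2.boxPoints(r);b=b[np.argsort(b[:,1])];return r,b
for f,a in (("pics/w1.png",(270,315,165,250,40)),("pics/scene0.png",(340,370,255,280,40)),("pics/side0.png",(308,338,270,290,40))):
    r,b=dark(f,*a);print(f,r,b.tolist())
W=lambda p:ray("wrist",p,c)
r,b=dark("pics/w1.png",270,315,165,250,40)
for nm,z in (("mid",.09),("top",.097)): print(nm,plane(W(r[0]),z))
x,e=tri([W(r[0]),ray("scene",(355.4,268)),ray("side",(323,279))]);print("tri",x,e)
# bar ends on bar plane through x
e1,e2=b[:2].mean(0),b[2:].mean(0)
P=[]
for e in(e1,e2):
    o,d=W(e);P.append(o+d*(np.dot(AX,x-o)/np.dot(AX,d)))
v=R.from_euler('z',-YAW).apply(P[1]-P[0]);xp=np.array([.8660254,0,.5]);print("len",np.linalg.norm(v),"ang",np.degrees(np.arctan2(v[1],v@xp)))
for n,z,p in (("FR",.01,(228,137)),("edge",.01,(425,0)),("posttopA",.105,(352,66)),("posttopB",.105,(413,165))): print(n,plane(W(p),z))
E
python3 bar.py
```

```text
pics/w1.png ((291.45880126953125, 204.59278869628906), (51.628509521484375, 18.934993743896484), 87.39744567871094) [[299.744384765625, 178.37525939941406], [280.82891845703125, 179.2350616455078], [302.08868408203125, 229.9505157470703], [283.1732177734375, 230.81031799316406]]
pics/scene0.png ((355.762939453125, 269.2165222167969), (13.199501037597656, 24.774446487426758), 66.03751373291016) [[364.402099609375, 258.1546936035156], [341.762939453125, 268.2165222167969], [369.762939453125, 270.2165222167969], [347.123779296875, 280.2783508300781]]
pics/side0.png ((322.0, 280.0), (10.0, 22.0), 90.0) [[311.0, 275.0], [333.0, 275.0], [333.0, 285.0], [311.0, 285.0]]
mid [ 0.4331 -0.2152  0.09  ]
top [ 0.4278 -0.2134  0.097 ]
tri [ 0.437  -0.216   0.0871] 0.0018369433720800126
len 0.03547166235925911 ang -33.62232559067866
FR [ 0.4059 -0.2325  0.01  ]
edge [ 0.4211 -0.0607  0.01  ]
posttopA [ 0.3748 -0.1364  0.105 ]
posttopB [ 0.4551 -0.1367  0.105 ]
```

Emit:
arm_command(deltas=[0, 0, 0, 0.008, -0.005, -0.067, 50, 0, 0, 0, 0.008, -0.005, -0.067, 50, 0, 0, 0, 0.008, -0.005, -0.067, 50, 0, 0, 0, 0.008, -0.005, -0.067, 50])

```text
clock: 2.6
position: [0.386, -0.2033, 0.1777]
ee_rot: [0.851, 2.489, 0.186]
force: [0.5, 0.6, 0.3]
width: 0.545
gripper_force: 0.0
```

```bash
python3 - <<'E'
from h import *
np.set_printoptions(precision=4,suppress=True)
import pickle
s=sensors.observe();c=optics.calibration("wrist");im=optics.get_image("wrist");cv2.imwrite("pics/w2.png",im);pickle.dump((s,c),open("w2.pkl","wb"))
print(s["position"],s["joints"])
b=np.array([.4365,-.2157,.089]);p=proj("wrist",[b,s["position"],s["position"]+.019*R.from_rotvec(s["ee_rot"]).as_matrix()[:,2],s["position"]-.08*AX],c);print(p)
for q in p: cv2.circle(im,tuple(int(v) for v in q),3,(0,0,255),-1)
cv2.imwrite("pics/w2a.png",im)
E
```

```text
[ 0.386  -0.2033  0.1777] [-0.9938 -0.437   1.314   2.5213  0.8868  0.3277  0.5255]
[[308.9132 260.5061]
 [321.6538 339.4206]
 [321.6781 315.9468]
 [322.5474 264.6462]]
```

View pics/w2a.png

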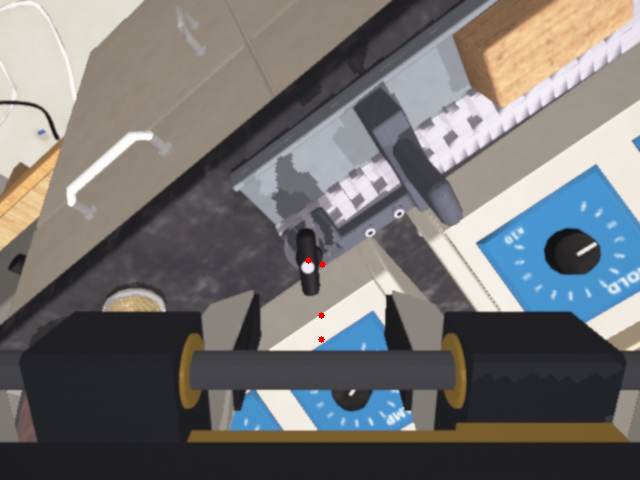

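The bar sits at (309,262), but the arm's elbow has run into its joint limits (j2, j3, j4). I'll back out and come in again with the hand turning along with the arm, using the flipped grasp.

Emit:
arm_command(deltas=[0, 0, 0, 0.0, 0.03, 0.05, 70, 0, 0, 0, 0.0, 0.08, 0.1, 70, -0.048, 0.332, 0.237, -0.02, 0.45, 0.12, 70, -0.048, 0.332, 0.237, -0.02, 0.45, 0.12, 70, -0.048, 0.332, 0.237, -0.02, 0.45, 0.12, 70, -0.048, 0.332, 0.237, -0.02, 0.45, 0.12, 70, -0.048, 0.332, 0.237, -0.02, 0.45, 0.12, 70, -0.048, 0.332, 0.237, -0.02, 0.45, 0.12, 70, -0.048, 0.332, 0.237, -0.02, 0.45, 0.12, 70, -0.048, 0.332, 0.237, -0.16, 0.7, 0.12, 70, -0.048, 0.332, 0.237, -0.16, 0.7, 0.12, 70, -0.048, 0.332, 0.237, -0.16, 0.7, 0.12, 70, -0.048, 0.332, 0.237, -0.16, 0.7, 0.12, 70, -0.048, 0.332, 0.237, -0.16, 0.7, 0.12, 70])

```text
clock: 4.05
position: [0.2636, 0.4122, 0.295]
ee_rot: [0.433, 3.11, -0.009]
force: [0.7, -0.4, 1.1]
width: 0.762
gripper_force: 0.0
```

```bash
python3 - <<'E'
from h import *
s=sensors.observe();print(s["clock"],s["position"],s["joints"],s["ee_rot"])
E
```

```text
4.05 [0.26358023 0.41223879 0.29502552] [-1.63185381  0.17767645  0.6176043   1.8524296  -0.10817706  1.15079729
  0.31735908] [ 0.43265455  3.11007234 -0.00926582]
```

Emit:
arm_command(deltas=[0, 0, -0.1, 0.045, -0.06, 0, 70, 0, 0, -0.2, 0.08, -0.13, 0, 70, 0, 0, -0.3, 0.109, -0.197, 0, 70, 0, 0, -0.4, 0.135, -0.26, 0, 70, 0, 0, -0.5, 0.155, -0.32, 0, 70, 0, 0, -0.58, 0.165, -0.375, 0, 70, 0, 0, -0.66, 0.163, -0.43, 0, 70, 0, 0, -0.744, 0.157, -0.487, 0, 70, 0, 0, -0.84, 0.14, -0.55, 0, 70, 0, 0, -0.93, 0.12, -0.607, 0, 70, 0, 0, -0.93, 0.12, -0.607, 0, 70, 0, 0, -0.93, 0.12, -0.607, 0, 70, 0, 0, -0.93, 0.12, -0.607, 0, 70])

```text
clock: 5.35
position: [0.386, -0.1975, 0.2958]
ee_rot: [-2.397, -2.028, 0.005]
force: [0.9, 0.9, -0.3]
width: 0.765
gripper_force: 0.0
```

```bash
python3 - <<'E'
from h import *
s=sensors.observe();print(s["clock"],s["position"],s["joints"],s["ee_rot"])
b=np.array([.4365,-.2157,.089])
print(delta(tool(-125),b+.1*AX),delta(tool(-80),b+.1*AX))
E
```

```text
5.35 [ 0.38602007 -0.19750796  0.29576565] [-0.81746639  0.0848089   1.29818692  1.98872826 -0.08736425  1.13426184
  0.3502884 ] [-2.39745257 -2.02767605  0.00532723]
(array([ 0.3303, -0.2234, -1.2795]), array([ 0.0005, -0.0157, -0.1202])) (array([ 0.1976, -0.2987, -0.7945]), array([ 0.0005, -0.0157, -0.1202]))
```

Emit:
arm_command(deltas=[0, 0, -0.09, -0.03, -0.05, 0, 70, 0, 0, -0.18, -0.065, -0.1, 0, 70, 0, 0, -0.25, -0.107, -0.135, 0, 70, 0, 0, -0.34, -0.16, -0.17, 0, 70, 0, 0, -0.43, -0.205, -0.195, 0, 70, 0, 0, -0.5, -0.252, -0.215, 0, 70, 0, 0, -0.59, -0.31, -0.23, 0, 70, 0, 0, -0.68, -0.37, -0.235, 0, 70, 0, 0, -0.755, -0.424, -0.235, 0, 70, 0, 0, -0.755, -0.424, -0.235, 0, 70, 0, 0, -0.755, -0.424, -0.235, 0, 70])

```text
clock: 6.45
position: [-0.0439, -0.4312, 0.2957]
ee_rot: [-3.12, -0.327, 0.006]
force: [-0.4, -0.3, 0.5]
width: 0.761
gripper_force: 0.0
```

```bash
python3 - <<'E'
from h import *
s=sensors.observe();print(s["clock"],s["position"],s["joints"],s["ee_rot"])
E
```

```text
6.45 [-0.04392665 -0.43124693  0.29566819] [ 0.3738694   0.08703962  1.307192    1.98906045 -0.08748854  1.13439297
  0.35573148] [-3.12040056 -0.32744714  0.00625213]
```

Emit:
arm_command(deltas=[0, 0, 0, 0.05, 0, 0, 70, 0, 0, 0, 0.095, 0.003, 0, 70, 0, 0, 0, 0.14, 0.01, 0, 70, 0, 0, 0, 0.178, 0.02, 0, 70, 0, 0, 0, 0.23, 0.042, 0, 70, 0, 0, 0, 0.28, 0.07, 0, 70, 0, 0, 0, 0.323, 0.1, 0, 70, 0, 0, 0, 0.365, 0.14, 0, 70, 0, 0, 0, 0.4, 0.185, 0, 70, 0, 0, 0, 0.43, 0.23, 0, 70, 0, 0, 0, 0.43, 0.23, 0, 70])

```text
clock: 7.55
position: [0.3944, -0.197, 0.2952]
ee_rot: [-3.114, -0.346, 0.006]
force: [0.7, -0.7, 0.1]
width: 0.764
gripper_force: 0.0
```

```bash
python3 - <<'E'
from h import *
s=sensors.observe();print(s["clock"],s["position"],s["joints"],s["ee_rot"])
b=np.array([.4365,-.2157,.089])
print(delta(tool(-125),b+.1*AX))
E
```

```text
7.55 [ 0.39437026 -0.19699267  0.29521243] [-0.53107636  0.08526322  0.97530964  1.96423814 -0.08355362  1.13862829
 -0.87141952] [-3.11382583 -0.34579664  0.00607016]
(array([ 0.1253, -0.3187, -0.5493]), array([-0.0078, -0.0163, -0.1196]))
```

Emit:
arm_command(deltas=[0.03, -0.08, -0.14, 0.005, -0.005, -0.02, 60, 0.06, -0.16, -0.275, 0.005, -0.01, -0.05, 60, 0.095, -0.24, -0.41, 0.005, -0.015, -0.08, 60, 0.125, -0.319, -0.549, 0.005, -0.017, -0.11, 60, 0.125, -0.319, -0.549, 0.005, -0.017, -0.141, 50, 0.125, -0.319, -0.549, 0.005, -0.017, -0.141, 50, 0.125, -0.319, -0.549, 0.005, -0.017, -0.141, 50, 0.125, -0.319, -0.549, 0.005, -0.017, -0.141, 50, 0.125, -0.319, -0.549, 0.005, -0.017, -0.141, 50, 0.125, -0.319, -0.549, 0.005, -0.017, -0.141, 50])

```text
clock: 8.55
position: [0.3971, -0.2181, 0.1542]
ee_rot: [-2.746, 0.945, -0.746]
force: [-0.9, -1.4, -0.8]
width: 0.548
gripper_force: 0.0
```

```bash
python3 - <<'E'
from h import *
np.set_printoptions(precision=4,suppress=True)
import pickle
s=sensors.observe();c=optics.calibration("wrist");im=optics.get_image("wrist");cv2.imwrite("pics/w3.png",im);pickle.dump((s,c),open("w3.pkl","wb"))
print(s["clock"],s["position"],s["joints"])
b=np.array([.4365,-.2157,.089]);print(delta(tool(-125),b+.075*AX))
p=proj("wrist",[b,s["position"]-.075*AX],c);print(p)
m=(im.max(2)<45).astype(np.uint8);m[310:]=0
n,l,st,ce=cv2.connectedComponentsWithStats(m)
for i in range(1,n):
    if st[i,4]>300: print(st[i],ce[i],cv2.minAreaRect(np.argwhere(l==i)[:,::-1].astype(np.int32)))
E
```

```text
8.55 [ 0.3971 -0.2181  0.1542] [ 0.3056  0.1342  0.3086  2.4733 -1.3185  0.3155 -0.3972]
(array([-0.0005, -0.0006,  0.0023]), array([ 0.0019,  0.0045, -0.0003]))
[[314.2409 266.2781]
 [322.2143 264.572 ]]
[ 230    6   55   62 1156] [254.4766  26.3036] ((253.72006225585938, 34.305179595947266), (50.06953430175781, 59.711814880371094), 28.495635986328125)
[   0  213   57   50 1623] [ 31.7036 233.6433] ((29.000003814697266, 233.00003051757812), (55.154327392578125, 42.42640686035156), 45.0)
[ 302  233   28   73 1185] [315.87   266.9215] ((315.5, 269.0), (72.0, 27.0), 90.0)
```

View pics/w3.png

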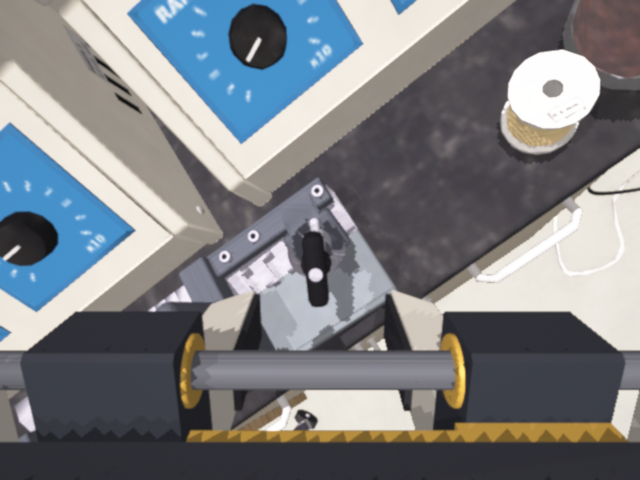

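The bar is at (316,268) in the wrist view, and my estimate projects to (314,266), so the two agree. I'll descend part way and check the tracking.

Emit:
arm_command(deltas=[0, 0, 0, 0.01, 0.003, -0.015, 50, 0, 0, 0, 0.0245, 0.003, -0.039, 50, 0, 0, 0, 0.0245, 0.003, -0.039, 50, 0, 0, 0, 0.0245, 0.003, -0.039, 50])

```text
clock: 9.0
position: [0.4226, -0.2184, 0.1243]
ee_rot: [-2.747, 0.942, -0.724]
force: [0.2, -0.1, -0.6]
width: 0.545
gripper_force: 0.0
```

```bash
cat >st.py <<'E'
from h import *
import sys
np.set_printoptions(precision=4,suppress=True)
s=sensors.observe();print(s["clock"],s["position"],s["joints"],s["force"],s["ft_torque"],s["width"]*91.8)
b=np.array([.4365,-.2157,.089]);print(delta(tool(float(sys.argv[1])),b+float(sys.argv[2])*AX))
E
python3 st.py -125 .002
```

```text
9.0 [ 0.4226 -0.2184  0.1243] [ 0.9231  0.2752 -0.4443  2.4063 -1.3185  0.1179 -0.4204] [ 0.1639 -0.1206 -0.5615] [-0.0128  0.7924 -0.0521] 50.05623568338912
(array([-0.0058, -0.0082, -0.0009]), array([ 0.0129,  0.0028, -0.0336]))
```

The wrist is nearly singular and j5 and j6 are at their limits. I'll fit a simple kinematic model from the logged poses so I can pick a sound posture.

```bash
cat > fk.py <<'E'
from h import *
from scipy.optimize import least_squares
import itertools
D=[([-1.39561045,.43523852,.0249624,1.57407605,-.01160894,1.13401663,-.07508858],[.17130418,.60056723,.24494332],[-.435012,-3.111238,.002499]),
([-0.79767957,-0.42455558,1.10228279,2.43312619,0.53226898,0.44098556,0.84431677],[.38828877,-.20880082,.22564734],[.853,2.49,.198]),
([-0.9938,-0.437,1.314,2.5213,0.8868,0.3277,0.5255],[.386,-.2033,.1777],[.851,2.489,.186]),
([-1.63185381,.17767645,.6176043,1.8524296,-.10817706,1.15079729,.31735908],[.26358023,.41223879,.29502552],[.43265455,3.11007234,-.00926582]),
([-.81746639,.0848089,1.29818692,1.98872826,-.08736425,1.13426184,.3502884],[.38602007,-.19750796,.29576565],[-2.39745257,-2.02767605,.00532723]),
([.3738694,.08703962,1.307192,1.98906045,-.08748854,1.13439297,.35573148],[-.04392665,-.43124693,.29566819],[-3.12040056,-.32744714,.00625213]),
([-.53107636,.08526322,.97530964,1.96423814,-.08355362,1.13862829,-.87141952],[.39437026,-.19699267,.29521243],[-3.11382583,-.34579664,.00607016]),
([.3056,.1342,.3086,2.4733,-1.3185,.3155,-.3972],[.3971,-.2181,.1542],[-2.746,.945,-.746]),
([.9231,.2752,-.4443,2.4063,-1.3185,.1179,-.4204],[.4226,-.2184,.1243],[-2.747,.942,-.724])]
def fk(p,q,sg):
    M=R.identity();x=np.array([0,0,p[0]])
    ax=['z','y','z','y','z','y','z'];off=np.r_[p[13],0,p[14],0,p[15],0,p[16]]
    tr={0:[p[1],p[2],0],1:[p[3],0,0],2:[p[4],p[5],p[6]],3:[p[7],0,0],4:[p[8],p[9],p[10]],5:[p[11],p[12],0],6:[0,0,p[17]]}
    for i in range(7):
        M=M*R.from_euler(ax[i],sg[i]*q[i]+off[i]);x=x+M.apply(tr[i])
    return x,M
def res(p,sg):
    o=[]
    for q,x,r in D:
        X,M=fk(p,q,sg);o+=list((X-x)*5)+list((M*R.from_rotvec(r).inv()).as_rotvec())
    return np.r_[o,0.02*np.array(p)[[1,2,3,4,5,7,8,9,11,12]]]
if __name__=="__main__":
    best=None
    for s in itertools.product([1,-1],repeat=4):
        sg=[s[0],1,s[1],1,s[2],1,s[3]]
        for o1 in(0,1.5,3.,-1.5):
          for o7 in(0,1.5,3.,-1.5):
            p0=np.zeros(18);p0[[0,6,10,17]]=.3,.35,.35,.2;p0[13]=o1;p0[16]=o7
            f=least_squares(res,p0,args=(sg,),max_nfev=25)
            if best is None or f.cost<best[0]: best=(f.cost,sg,f.x)
    f=least_squares(res,best[2],args=(best[1],));print(f.cost,best[1],np.round(f.x,4));print(np.round(f.fun[:54].reshape(-1,6),3))
    np.savez("fk.npz",p=f.x,sg=best[1])
E
time python3 fk.py
```

```text
5.879464365004151e-07 [-1, 1, -1, 1, -1, 1, -1] [ 2.7230e-01 -4.0000e-04 -3.6500e-02  4.0000e-04 -4.0000e-04 -1.6800e-02
  5.5760e-01 -2.0000e-04  2.0000e-04 -1.0000e-04  4.2800e-01 -1.0000e-04
 -1.0000e-04  5.0000e-04 -2.0000e-04  0.0000e+00 -4.7121e+00  3.5150e-01]
[[-0. -0. -0. -0. -0.  0.]
 [ 0. -0. -0.  0. -0. -0.]
 [-0.  0. -0. -0. -0.  0.]
 [ 0. -0.  0.  0. -0.  0.]
 [ 0. -0. -0.  0. -0.  0.]
 [-0. -0. -0. -0. -0.  0.]
 [-0. -0.  0.  0. -0.  0.]
 [ 0.  0.  0.  0. -0. -0.]
 [-0. -0. -0. -0. -0.  0.]]
real	1m43.744s
user	1m44.162s
sys	0m0.060s
```

```bash
cat > ik.py <<'E'
from fk import *
z=np.load("fk.npz");P=z["p"];SG=z["sg"]
lo=np.array([-2.62,-.44,-1.27,.08,-1.32,.12,-2.74]);hi=np.array([2.62,2.09,1.32,2.57,4.46,2,2.74])
def ik(x,M,q0,q3=None,m=.02):
    def f(q):
        X,N=fk(P,q,SG);e=np.r_[(X-x)*5,(N*M.inv()).as_rotvec()]
        return e if q3 is None else np.r_[e,.3*(q[2]-q3)]
    s=least_squares(f,np.clip(q0,lo+m+.01,hi-m-.01),bounds=(lo+m,hi-m),max_nfev=60);return s.x,np.abs(s.fun).max()
E
cat > scan.py <<'E'
from ik import *
np.set_printoptions(precision=2,suppress=True,linewidth=150)
b=np.array([.4365,-.2157,.089]);g=np.array([.455,-.1315,.09])
yb=R.from_euler('z',YAW).apply([0,1,0])
T=[("pre",b+.075*AX,0),("grasp",b+.002*AX,0),("pull",b+.02*AX,0),("turn",b+.02*AX,60)]
for fl in(55,-125):
  for n,x,t in T:
    print(fl,n)
    for q3 in(-1,-.6,-.2,.2,.6,1.,1.25):
        best=None
        for q0 in([-.5,0,q3,2.3,.5,.5,.5 if fl>0 else -1.8],[.5,0,q3,2.3,1.5,.5,-.5],[.3,.3,q3,2.3,-1,.3,1]):
            q,e=ik(x,tool(fl+t),q0,q3)
            if best is None or e<best[1]: best=(q,e)
        q,e=best
        if e<.01: print("  ",q3,q,"mrg %.2f"%np.minimum(q-lo,hi-q).min())
for n,x in(("post0",g),("post80",g+.08*yb)):
  for fl in(90,-90):
    print(n,fl)
    for q3 in(-1,-.6,-.2,.2,.6,1.,1.25):
      q,e=ik(x,tool(fl),[-.5,0,q3,2.3,.5,.5,1 if fl>0 else -1.5],q3)
      if e<.01: print("  ",q3,q,"mrg %.2f"%np.minimum(q-lo,hi-q).min())
E
time python3 scan.py
```

```text
55 pre
   -0.6 [ 1.11  0.19 -0.6   2.42 -0.94  0.17  2.36] mrg 0.05
   -0.2 [ 0.75  0.15 -0.2   2.44 -1.2   0.23  2.61] mrg 0.11
   0.2 [ 0.39  0.13  0.2   2.47 -1.3   0.29  2.71] mrg 0.02
55 grasp
   -1 [ 1.31  0.53 -1.    2.4   1.89  0.24 -0.44] mrg 0.12
   -0.2 [ 0.68  0.35 -0.2   2.45  4.05  0.2  -2.66] mrg 0.08
55 pull
   -1 [ 1.34  0.47 -1.    2.41  1.74  0.18 -0.3 ] mrg 0.06
55 turn
   -1 [ 1.34  0.47 -1.    2.41  1.74  0.18  0.75] mrg 0.06
   -0.2 [ 0.69  0.3  -0.2   2.45  4.3   0.18 -1.86] mrg 0.06
   0.2 [ 0.36  0.29  0.2   2.48  4.41  0.31 -1.97] mrg 0.05
   0.6 [ 0.05  0.33  0.6   2.51  4.44  0.45 -1.99] mrg 0.02
-125 pre
   -0.6 [ 1.11  0.19 -0.6   2.42 -0.94  0.17 -0.78] mrg 0.05
   -0.2 [ 0.75  0.15 -0.2   2.44 -1.2   0.23 -0.53] mrg 0.11
   0.2 [ 0.39  0.13  0.2   2.47 -1.3   0.29 -0.43] mrg 0.02
-125 grasp
   -1 [ 1.31  0.53 -1.    2.4   1.89  0.24  2.7 ] mrg 0.04
-125 pull
   -1 [ 1.33  0.46 -0.99  2.42  1.86  0.17  2.72] mrg 0.02
-125 turn
   -1 [ 1.34  0.47 -1.    2.41  1.74  0.18 -2.39] mrg 0.06
post0 90
   -1 [ 1.05  0.49 -1.    2.46  2.01  0.36 -0.21] mrg 0.11
   -0.6 [ 0.74  0.37 -0.6   2.48  2.55  0.21 -0.78] mrg 0.09
   -0.2 [ 0.41  0.32 -0.2   2.51  3.29  0.2  -1.54] mrg 0.06
post0 -90
post80 90
   -1 [ 0.78  0.47 -1.    2.5   1.97  0.48 -0.42] mrg 0.07
   -0.6 [ 0.47  0.35 -0.6   2.53  2.27  0.32 -0.76] mrg 0.04
   -0.2 [ 0.13  0.3  -0.2   2.55  2.71  0.25 -1.21] mrg 0.02
post80 -90
real	0m4.033s
user	0m4.461s
sys	0m0.084s
```

```bash
cat > scan2.py <<'E'
from ik import *
np.set_printoptions(precision=2,suppress=True,linewidth=150)
b=np.array([.4365,-.2157,.089])
def tb(yaw,beta,lean=30):   # hand rotated by beta about its own closing axis
    return tool(yaw,lean)*R.from_euler('y',beta,degrees=True)
if __name__=="__main__":
  T=[("pre",.075,0),("grasp",.002,0),("pull",.02,0),("turn",.02,60)]
  for fl in(55,-125):
   for be in(-30,-20,-10,0,10,20,30):
    for q3 in(-1.2,-1,-.7,-.4,0,.4,.7,1.,1.2):
      ms=[];qq=[]
      for n,h,t in T:
        M=tb(fl+t,be);best=(-1,None)
        ax=-M.as_matrix()[:,2] if n=="pre" else AX
        for q0 in([-.5,0,q3,2.3,.5,.5,.5],[.5,0,q3,2.3,2,.5,-.5],[.3,.3,q3,2.3,-1,.3,1],[.3,.3,q3,2.3,0,.5,-1.7]):
            q,e=ik(b+h*ax,M,q0,q3)
            mg=np.minimum(q-lo,hi-q).min()
            if e<.01 and mg>best[0]: best=(mg,q)
        ms.append(best[0]);qq.append(best[1])
        if best[0]<0: break
      if min(ms)>.06: print(fl,be,q3,np.array(ms));[print("    ",q) for q in qq]
E
time python3 scan2.py
```

```text
55 10 -1.2 [0.07 0.07 0.07 0.07]
     [ 1.56  0.44 -1.2   2.22  0.38  0.46  1.08]
     [ 1.43  0.66 -1.2   2.25  1.01  0.45  0.46]
     [ 1.46  0.6  -1.2   2.26  0.87  0.43  0.6 ]
     [ 1.33  0.55 -1.2   2.32  1.24  0.52  1.14]
55 10 -1 [0.27 0.2  0.2  0.25]
     [ 1.43  0.35 -1.    2.23  0.09  0.42  1.36]
     [ 1.31  0.55 -1.    2.26  0.75  0.32  0.72]
     [ 1.34  0.5  -1.    2.26  0.56  0.32  0.89]
     [ 1.21  0.44 -1.    2.32  1.12  0.38  1.24]
55 10 -0.7 [0.29 0.1  0.13 0.12]
     [ 1.2   0.27 -0.7   2.24 -0.24  0.41  1.68]
     [ 1.1   0.44 -0.7   2.27  0.12  0.22  1.31]
     [ 1.12  0.39 -0.7   2.28 -0.01  0.25  1.45]
     [ 0.98  0.35 -0.7   2.34  0.88  0.24  1.47]
55 20 -1.2 [0.07 0.07 0.07 0.07]
     [ 1.49  0.56 -1.2   2.05  0.38  0.74  1.09]
     [ 1.4   0.73 -1.2   2.11  0.7   0.66  0.78]
     [ 1.43  0.68 -1.2   2.11  0.62  0.66  0.86]
     [ 1.2   0.58 -1.2   2.22  1.08  0.77  1.2 ]
55 20 -1 [0.27 0.27 0.27 0.27]
     [ 1.38  0.46 -1.    2.06  0.17  0.69  1.29]
     [ 1.29  0.61 -1.    2.12  0.45  0.56  1.02]
     [ 1.32  0.56 -1.    2.12  0.37  0.57  1.09]
     [ 1
[... 7202 characters left out ...]
    [ 1.43  0.35 -1.    2.23  0.09  0.42 -1.78]
     [ 1.31  0.55 -1.    2.26  0.75  0.32 -2.43]
     [ 1.34  0.5  -1.    2.26  0.56  0.32 -2.25]
     [ 1.21  0.44 -1.    2.32  1.12  0.38 -1.9 ]
-125 -10 -0.7 [0.29 0.1  0.13 0.12]
     [ 1.2   0.27 -0.7   2.24 -0.24  0.41 -1.46]
     [ 1.1   0.44 -0.7   2.27  0.12  0.22 -1.83]
     [ 1.12  0.39 -0.7   2.28 -0.01  0.25 -1.69]
     [ 0.98  0.35 -0.7   2.34  0.88  0.24 -1.68]
-125 -10 0.4 [0.26 0.11 0.21 0.08]
     [ 0.25  0.19  0.4   2.31 -0.79  0.52 -0.9 ]
     [ 0.22  0.37  0.4   2.34 -1.21  0.45 -0.52]
     [ 0.23  0.32  0.4   2.34 -1.11  0.45 -0.61]
     [ 0.06  0.28  0.4   2.4  -0.99  0.2   0.18]
real	0m18.780s
user	0m19.287s
sys	0m0.052s
```

Rotating the hand 20° about its own closing axis keeps the pads flat on the bar and leaves generous joint margins. I'll use that.

```bash
cat > nx.py <<'E'
from ik import *
from scan2 import tb
np.set_printoptions(precision=4,suppress=True)
b=np.array([.4365,-.2157,.089])
def show(M,x):
    s=sensors.observe();print(round(s["clock"],2),s["position"],"q",s["joints"],"F",s["force"],"w",round(s["width"]*91.8,1));print(*delta(M,x))
E
python3 - <<'E'
from nx import *
M=tb(-125,-20);n=-M.as_matrix()[:,2];print(n)
show(M,b+.055*n);print(-.053*n+.0*AX, AX)
E
```

```text
[-0.2365 -0.1848  0.9539]
9.0 [ 0.4226 -0.2184  0.1243] q [ 0.9231  0.2752 -0.4443  2.4063 -1.3185  0.1179 -0.4204] F [ 0.1639 -0.1206 -0.5615] w 50.1
[0.1137 0.1681 0.0628] [ 0.0009 -0.0074  0.0171]
[ 0.0125  0.0098 -0.0506] [-0.4994  0.0244  0.866 ]
```

Emit:
arm_command(deltas=[0.05, 0.08, 0.03, 0.001, -0.007, 0.017, 50, 0.114, 0.168, 0.063, 0.001, -0.007, 0.017, 50, 0.114, 0.168, 0.063, 0.001, -0.007, 0.017, 50, 0.114, 0.168, 0.063, 0.001, -0.007, 0.017, 50, 0.114, 0.168, 0.063, 0.001, -0.007, 0.017, 50])

```text
clock: 9.5
position: [0.425, -0.2278, 0.1424]
ee_rot: [-2.752, 0.861, -0.249]
force: [0.2, 0.6, -1.0]
width: 0.543
gripper_force: 0.0
```

```bash
python3 - <<'E'
from nx import *
M=tb(-125,-20);n=-M.as_matrix()[:,2]
show(M,b+.002*AX)
c=optics.calibration("wrist");im=optics.get_image("wrist")
m=(im.max(2)<45).astype(np.uint8);m[:200]=0;m[335:]=0;m[:,:270]=0;m[:,375:]=0
k,l,st,ce=cv2.connectedComponentsWithStats(m)
for i in range(1,k):
    if st[i,4]>200: print(st[i],ce[i])
xb=np.cross(R.from_euler('z',YAW).apply([0,1,0]),AX)
B=(R.from_rotvec(AX*np.radians(-35))).apply(xb)
print(proj("wrist",[b,b+.008*AX,b+.02*B,b-.02*B],c));cv2.imwrite("pics/w4.png",im)
E
```

```text
9.5 [ 0.425  -0.2278  0.1424] q [ 0.4279  0.3082  0.1968  2.1382 -0.5637  0.6908 -1.1269] F [ 0.2176  0.6257 -1.0444] w 49.8
[ 0.0015 -0.0017 -0.0006] [ 0.0105  0.0122 -0.0517]
[ 307  249   32   76 1445] [322.8685 284.1945]
[[320.8047 281.9135]
 [320.7938 293.2454]
 [320.8622 249.7116]
 [320.7534 310.6382]]
```

Emit:
arm_command(deltas=[0, 0, 0, 0.003, 0.004, -0.018, 45, 0, 0, 0, 0.007, 0.008, -0.036, 45, 0, 0, 0, 0.01, 0.0115, -0.052, 45, 0, 0, 0, 0.01, 0.0115, -0.052, 45], force=40)

```text
clock: 9.95
position: [0.4313, -0.2118, 0.0874]
ee_rot: [-2.747, 0.863, -0.248]
force: [-0.9, 0.1, 0.3]
width: 0.487
gripper_force: 0.0
```

```bash
python3 - <<'E'
from nx import *
show(tb(-125,-20),b+.002*AX)
E
```

```text
9.95 [ 0.4313 -0.2118  0.0874] q [ 0.4551  0.3992  0.1234  2.1941 -0.6785  0.5523 -1.029 ] F [-0.8816  0.1485  0.3286] w 44.7
[-0.0013 -0.0009  0.0004] [ 0.0042 -0.0038  0.0033]
```

Emit:
arm_command(deltas=[0, 0, 0, 0.004, -0.004, 0.003, 30, 0, 0, 0, 0.004, -0.004, 0.003, 30, 0, 0, 0, 0.004, -0.004, 0.003, 30])

```text
clock: 10.25
position: [0.4368, -0.2185, 0.0932]
ee_rot: [-2.749, 0.863, -0.253]
force: [-0.7, 0.1, -0.4]
width: 0.335
gripper_force: 0.0
```

```bash
python3 - <<'E'
from nx import *
show(tb(-125,-20),b+.002*AX)
E
```

```text
10.25 [ 0.4368 -0.2185  0.0932] q [ 0.4506  0.3969  0.1353  2.174  -0.6625  0.5705 -1.0434] F [-0.7065  0.0837 -0.4258] w 30.7
[0.001  0.0004 0.0007] [-0.0013  0.0028 -0.0025]
```

Emit:
arm_command(deltas=[0, 0, 0, 0, 0, 0, 30, 0, 0, 0, 0, 0, 0, 30])

```text
clock: 10.45
position: [0.4363, -0.2179, 0.0926]
ee_rot: [-2.749, 0.862, -0.25]
force: [0.0, -0.2, -0.0]
width: 0.327
gripper_force: 0.0
```

```bash
python3 - <<'E'
from nx import *
show(tb(-125,-20),b+.002*AX)
E
```

```text
10.45 [ 0.4363 -0.2179  0.0926] q [ 0.4503  0.3977  0.1351  2.1747 -0.6619  0.5706 -1.0439] F [ 0.0442 -0.2196 -0.0046] w 30.1
[ 0.0005 -0.0006  0.0003] [-0.0008  0.0022 -0.0019]
```

Emit:
arm_command(deltas=[0, 0, 0, -0.001, 0.002, -0.001, 25, 0, 0, 0, -0.001, 0.002, -0.001, 12, 0, 0, 0, -0.001, 0.002, -0.001, 4, 0, 0, 0, -0.001, 0.002, -0.001, 4, 0, 0, 0, -0.001, 0.002, -0.001, 4, 0, 0, 0, -0.001, 0.002, -0.001, 4], force=45)

```text
clock: 11.05
position: [0.4349, -0.2157, 0.0911]
ee_rot: [-2.749, 0.862, -0.248]
force: [-2.2, 0.6, -0.8]
width: 0.115
gripper_force: 44.4
```

```bash
python3 - <<'E'
from nx import *
show(tb(-125,-20),b+.022*AX)
E
```

```text
11.05 [ 0.4349 -0.2157  0.0911] q [ 0.4497  0.3979  0.1323  2.1802 -0.6647  0.5656 -1.0426] F [-2.2054  0.6157 -0.7835] w 10.6
[ 0.0001 -0.0014  0.0002] [-0.0094  0.0005  0.0169]
```

Emit:
arm_command(deltas=[0, 0, 0, -0.003, 0.0001, 0.0052, 4, 0, 0, 0, -0.006, 0.0003, 0.0104, 4, 0, 0, 0, -0.0088, 0.0004, 0.0153, 4, 0, 0, 0, -0.0088, 0.0004, 0.0153, 4, 0, 0, 0, -0.0088, 0.0004, 0.0153, 4])

```text
clock: 11.55
position: [0.4261, -0.2153, 0.1066]
ee_rot: [-2.749, 0.863, -0.249]
force: [-1.1, 0.3, -3.0]
width: 0.113
gripper_force: 44.6
```

```bash
python3 - <<'E'
from nx import *
show(tb(-125,-20),b+.02*AX);s=sensors.observe();print(s["force"]@AX,(s["position"]-[.4349,-.2157,.0911])@AX)
E
```

```text
11.55 [ 0.4261 -0.2153  0.1066] q [ 0.4427  0.3609  0.1518  2.185  -0.6368  0.5964 -1.0647] F [-1.0849  0.2808 -3.0335] w 10.4
[ 0.0002 -0.0012  0.0003] [ 0.0004  0.0001 -0.0003]
-2.078464604483802 0.017782535000116593
```

```bash
cat > pair.py <<'E'
from h import *
import sys
a=optics.get_image("scene")[215:325,300:400];w=optics.get_image("side")[200:310,270:370]
cv2.imwrite(sys.argv[1],cv2.resize(np.hstack([a,w]),None,fx=4,fy=4,interpolation=cv2.INTER_CUBIC))
s=sensors.observe();print(s["force"],s["ft_torque"])
E
python3 pair.py pics/p1.png
```

```text
[-1.64817479 -0.199715   -3.85536156] [-0.40113421  0.91926956  0.07493616]
```

View pics/p1.png

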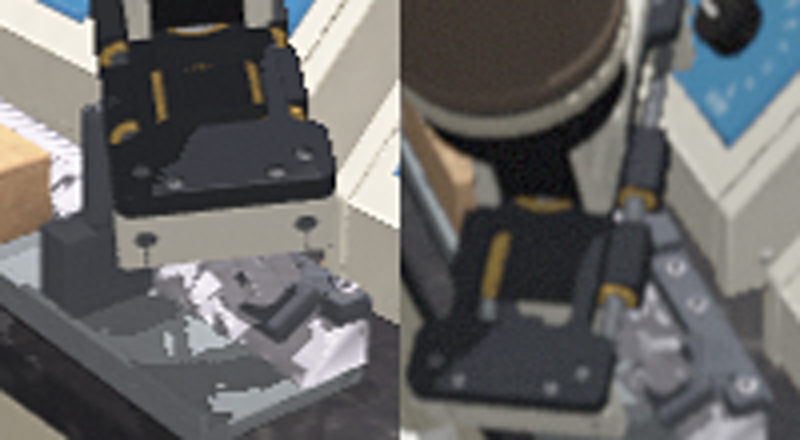

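The gripper hides the handle here, but the width of 10.4 mm shows the bar is still held. I'll turn a little and watch the moment.

Emit:
arm_command(deltas=[-0.03, 0.0015, 0.052, -0.0004, 0, 0.0006, 4, -0.06, 0.003, 0.104, -0.0004, 0, 0.0006, 4, -0.09, 0.0044, 0.156, -0.0004, 0, 0.0006, 4, -0.09, 0.0044, 0.156, -0.0004, 0, 0.0006, 4])

```text
clock: 12.05
position: [0.4261, -0.2145, 0.1068]
ee_rot: [-2.953, 0.515, -0.261]
force: [1.0, -1.0, -9.8]
width: 0.117
gripper_force: 44.7
```

```bash
python3 - <<'E'
from nx import *
x=b+.02*AX
M=R.from_rotvec(AX*np.radians(60))*tb(-125,-20);show(M,x);s=sensors.observe();print(s["force"]@AX,s["ft_torque"],s["ft_torque"]@AX,(s["position"]-[.4349,-.2157,.0911])@AX,s["gripper_force"])
E
```

```text
12.05 [ 0.4261 -0.2145  0.1068] q [ 0.3571  0.3381  0.1605  2.1933 -0.4691  0.5402 -1.0151] F [ 0.9567 -0.9917 -9.7551] w 10.7
[-0.2417  0.0107  0.4201] [ 0.0004 -0.0007 -0.0005]
-8.950170293893487 [-0.5907  0.5543 -0.0079] 0.30173801735319683 0.018075156776106865 44.668945390731096
```

Emit:
arm_command(deltas=[-0.04, 0.002, 0.07, 0, 0, 0, 4, -0.08, 0.004, 0.14, 0, 0, 0, 4, -0.12, 0.006, 0.21, 0, 0, 0, 4, -0.16, 0.008, 0.28, 0, 0, 0, 4, -0.2, 0.01, 0.35, 0, 0, 0, 4, -0.242, 0.011, 0.42, 0, 0, 0, 4, -0.242, 0.011, 0.42, 0, 0, 0, 4, -0.242, 0.011, 0.42, 0, 0, 0, 4])

```text
clock: 12.85
position: [0.426, -0.2148, 0.107]
ee_rot: [2.903, 0.502, 0.246]
force: [3.3, 0.7, -9.7]
width: 0.115
gripper_force: 44.9
```

```bash
cat > f.py <<'E'
from nx import *
import sys
M=R.from_rotvec(AX*np.radians(float(sys.argv[1])))*tb(-125,-20);show(M,b+float(sys.argv[2])*AX);s=sensors.observe();print("axF",s["force"]@AX,s["ft_torque"]@AX,"out",(s["position"]-[.4349,-.2157,.0911])@AX,s["gripper_force"])
E
python3 f.py 60 .02
```

```text
12.85 [ 0.426  -0.2148  0.107 ] q [ 0.0704  0.2873  0.2628  2.3     0.0358  0.3298 -0.9467] F [ 3.3496  0.7455 -9.6829] w 10.6
[-0.002   0.0003  0.0041] [ 0.0006 -0.0004 -0.0007]
axF -10.040188479117331 -0.21913780002740765 out 0.018240531645535123 44.87070688046515
```

Emit:
arm_command(deltas=[0, 0, 0, 0.0015, 0, -0.0027, 4, 0, 0, 0, 0.003, -0.0001, -0.0052, 4, 0, 0, 0, 0.003, -0.0001, -0.0052, 4, 0, 0, 0, 0.003, -0.0001, -0.0052, 4])

```text
clock: 13.25
position: [0.4289, -0.2158, 0.1018]
ee_rot: [2.901, 0.505, 0.246]
force: [2.0, 0.0, -8.1]
width: 0.115
gripper_force: 44.9
```

```bash
python3 f.py 60 .014
```

```text
13.25 [ 0.4289 -0.2158  0.1018] q [ 0.0737  0.302   0.2592  2.2989  0.0351  0.3154 -0.9453] F [ 1.9671  0.0346 -8.1092] w 10.5
[-0.0005  0.0004  0.0026] [ 0.0006  0.0004 -0.0007]
axF -8.004329855102355 -0.20360711803899156 out 0.012280699168082951 44.86970011610538
```

Emit:
arm_command(deltas=[0, 0, 0, 0.0007, 0, -0.0013, 4, 0, 0, 0, 0.0007, 0, -0.0013, 4])

```text
clock: 13.45
position: [0.4292, -0.2161, 0.1011]
ee_rot: [2.9, 0.505, 0.246]
force: [-5.4, 1.4, 6.5]
width: 0.115
gripper_force: 44.9
```

```bash
python3 f.py 60 .0125
```

```text
13.45 [ 0.4292 -0.2161  0.1011] q [ 0.074   0.304   0.2594  2.299   0.0348  0.3129 -0.9451] F [-5.374   1.4256  6.457 ] w 10.6
[-0.0002  0.0005  0.0028] [ 0.0011  0.0008 -0.0013]
axF 8.310520268643916 -0.06616091959850645 out 0.011488284138197292 44.87200909294188
```

Emit:
arm_command(deltas=[0, 0, 0, 0, 0, 0, 40, 0, 0, 0, 0, 0, 0, 40, 0, 0, 0, 0, 0, 0, 40, 0, 0, 0, -0.007, 0.006, 0.037, 40, 0, 0, 0, -0.014, 0.012, 0.075, 40, 0, 0, 0, -0.014, 0.012, 0.075, 40])

```text
clock: 14.05
position: [0.4175, -0.2039, 0.1798]
ee_rot: [2.897, 0.506, 0.256]
force: [0.6, -0.1, 1.0]
width: 0.434
gripper_force: 0.0
```

```bash
cat > scan3.py <<'E'
from ik import *
from scan2 import tb
np.set_printoptions(precision=2,suppress=True,linewidth=150)
b=np.array([.4365,-.2157,.089]);g=np.array([.455,-.1315,.09]);yb=R.from_euler('z',YAW).apply([0,1,0])
def best(x,M,q3):
    r=(-1,None)
    for q0 in([-.5,0,q3,2.3,.5,.5,-1],[.3,.3,q3,2.3,-.5,.3,-1.4],[.3,.3,q3,2.3,0,.5,-1.7]):
        q,e=ik(x,M,q0,q3);mg=np.minimum(q-lo,hi-q).min()
        if e<.01 and mg>r[0]: r=(mg,q)
    return r
for q3 in(-.6,-.2,.2,.6,1.):
    for L in(5,10,15,20,25): 
        print(q3,L,*["%.2f"%best(x,tool(-90,L),q3)[0] for x in(g,g+.081*yb,g+.05*AX)],best(g+.08*yb,tool(-90,L),q3)[1])
    for be in(-20,-30): print(q3,"bar",be,*["%.2f"%best(b+.08*yb+.02*AX,tb(-125+t,be),q3)[0] for t in(0,60)])
E
python3 scan3.py; python3 -c "
from nx import *
show(tool(-90,15),np.array([.455,-.1315,.09]))"; python3 pair.py pics/p2.png
```

```text
-0.6 5 0.43 0.40 0.42 [ 0.47  0.42 -0.6   2.17  0.45  0.58 -2.07]
-0.6 10 0.34 0.33 0.35 [ 0.48  0.38 -0.6   2.24  0.55  0.46 -2.17]
-0.6 15 0.22 0.23 0.28 [ 0.48  0.36 -0.6   2.31  0.73  0.35 -2.35]
-0.6 20 0.09 0.02 0.15 [ 0.48  0.34 -0.6   2.38  1.1   0.26 -2.72]
-0.6 25 -1.00 -1.00 0.02 None
-0.6 bar -20 0.31 0.28
-0.6 bar -30 0.47 0.40
-0.2 5 0.41 0.38 0.40 [ 0.15  0.36 -0.2   2.19  0.16  0.52 -1.78]
-0.2 10 0.28 0.27 0.33 [ 0.15  0.33 -0.2   2.26  0.21  0.39 -1.84]
-0.2 15 0.14 0.14 0.25 [ 0.15  0.31 -0.2   2.33  0.32  0.26 -1.96]
-0.2 20 -1.00 0.02 0.12 [ 0.15  0.29 -0.21  2.4   0.71  0.14 -2.35]
-0.2 25 -1.00 -1.00 -1.00 None
-0.2 bar -20 0.31 0.25
-0.2 bar -30 0.45 0.37
0.2 5 0.38 0.35 0.37 [-0.17  0.35  0.2   2.22 -0.14  0.5  -1.48]
0.2 10 0.27 0.25 0.30 [-0.17  0.32  0.2   2.29 -0.16  0.37 -1.47]
0.2 15 0.15 0.11 0.24 [-0.18  0.3   0.2   2.36 -0.2   0.23 -1.43]
0.2 20 0.04 -1.00 0.13 None
0.2 25 -1.00 -1.00 0.03 None
0.2 bar -20 0.29 0.22
0.2 bar -30 0.42 0.35
0.6 5 0.36 0.33 0.35 [-0.47  0.39  0.6   2.24 -0.45  0.53 -1.15]
0.6 10 0.29 0.26 0.28 [-0.49  0.36  0.6   2.31 -0.54  0.4  -1.07]
0.6 15 0.22 0.16 0.21 [-0.5   0.33  0.6   2.38 -0.73  0.28 -0.89]
0.6 20 0.06 0.07 0.15 [-0.5   0.32  0.6   2.45 -1.21  0.19 -0.41]
0.6 25 -1.00 -1.00 0.08 None
0.6 bar -20 0.26 0.20
0.6 bar -30 0.40 0.32
1.0 5 0.32 0.31 0.32 [-0.73  0.52  1.    2.26 -0.78  0.65 -0.79]
1.0 10 0.27 0.24 0.26 [-0.75  0.48  1.    2.33 -0.9   0.54 -0.67]
1.0 15 0.17 0.17 0.20 [-0.76  0.45  1.    2.4  -1.11  0.44 -0.47]
1.0 20 -1.00 -1.00 0.13 None
1.0 25 -1.00 -1.00 0.02 None
1.0 bar -20 0.24 0.19
1.0 bar -30 0.32 0.31
14.05 [ 0.4175 -0.2039  0.1798] q [-0.0192  0.1245  0.3167  2.2519  0.1034  0.5333 -1.0173] F [ 0.5851 -0.0549  1.0499] w 39.9
[ 0.1476 -0.0573 -0.232 ] [ 0.0375  0.0724 -0.0898]
[ 0.61581416  0.47166781 -0.18904128] [ 0.08770345  0.38262712 -0.04397864]
```

View pics/p2.png

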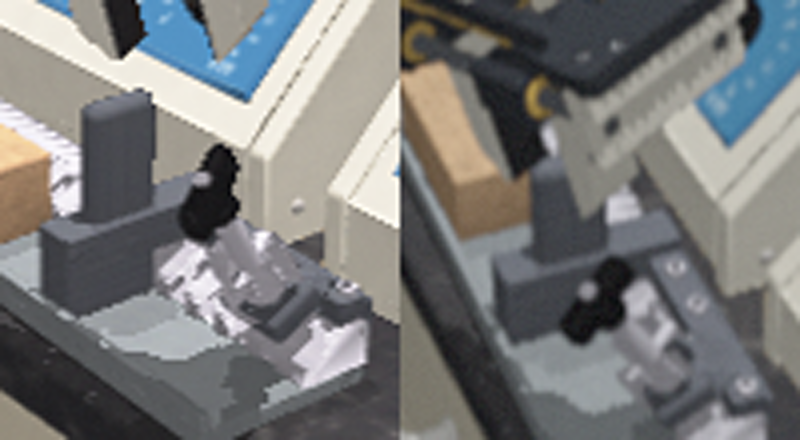

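The handle now stands pulled out and turned, and it stays there by itself: black bar at (210,190) with the stem exposed. Next is the post.

```bash
python3 - <<'E'
from nx import *
M=tool(-90,12);n=-M.as_matrix()[:,2];print(n)
g=np.array([.45,-.1315,.09]);show(M,g+.07*n);show(M,g)
E
```

```text
[-0.2077  0.0102  0.9781]
14.15 [ 0.4165 -0.2035  0.1767] q [-0.0178  0.1299  0.3155  2.255   0.1018  0.5288 -1.0157] F [ 0.6158  0.4717 -0.189 ] w 40.2
[ 0.1421 -0.0265 -0.2364] [ 0.0189  0.0727 -0.0182]
14.15 [ 0.4165 -0.2035  0.1767] q [-0.0178  0.1299  0.3155  2.255   0.1018  0.5288 -1.0157] F [ 0.6158  0.4717 -0.189 ] w 40.2
[ 0.1421 -0.0265 -0.2364] [ 0.0335  0.072  -0.0867]
```

Emit:
arm_command(deltas=[0.05, -0.009, -0.08, 0.006, 0.03, -0.005, 40, 0.1, -0.018, -0.16, 0.012, 0.055, -0.012, 40, 0.142, -0.0265, -0.236, 0.019, 0.073, -0.018, 40, 0.142, -0.0265, -0.236, 0.019, 0.073, -0.018, 40, 0.142, -0.0265, -0.236, 0.019, 0.073, -0.018, 40, 0.142, -0.0265, -0.236, 0.019, 0.073, -0.018, 40])

```text
clock: 14.75
position: [0.4343, -0.1314, 0.1574]
ee_rot: [3.119, -0.072, 0.322]
force: [0.2, 0.2, 0.4]
width: 0.436
gripper_force: 0.0
```

```bash
python3 - <<'E'
from nx import *
M=tool(-90,12)
g=np.array([.45,-.1315,.09]);show(M,g)
c=optics.calibration("wrist");im=optics.get_image("wrist")
yb=R.from_euler('z',YAW).apply([0,1,0]);xb=np.cross(yb,[0,0,1])
t=np.array([.455,-.1315,.105])
for p in proj("wrist",[t+sx*.018*xb+sy*.007*yb for sx in(-1,1) for sy in(-1,1)],c): cv2.circle(im,tuple(int(round(v)) for v in p),2,(0,0,255),-1);print(p)
cv2.imwrite("pics/w5.png",cv2.resize(im[180:430,170:470],None,fx=2,fy=2))
E
```

```text
14.75 [ 0.4343 -0.1314  0.1574] q [-0.0498  0.169   0.2854  2.259  -0.1672  0.5232 -1.2531] F [0.212  0.1729 0.3928] w 40.0
[ 0.0005 -0.0023 -0.0018] [ 0.0157 -0.0001 -0.0674]
[335.8748 296.5631]
[307.0492 296.4544]
[336.3898 222.4218]
[307.1201 222.3044]
```

View pics/w5.png

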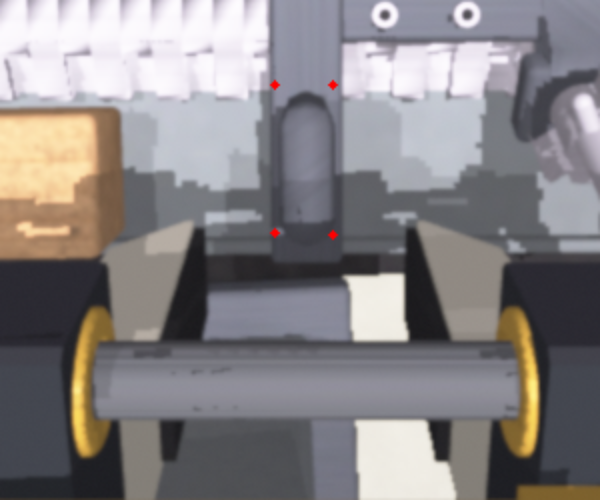

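The post's top shows at crop (282–333, 95–235), centred between the fingers and within about 1 mm of the prediction. I'll descend and grip.

Emit:
arm_command(deltas=[0, 0, 0, 0.005, -0.0005, -0.022, 40, 0, 0, 0, 0.01, -0.0005, -0.044, 40, 0, 0, 0, 0.0155, -0.0005, -0.067, 40, 0, 0, 0, 0.0155, -0.0005, -0.067, 30, 0, 0, 0, 0.0155, -0.0005, -0.067, 8, 0, 0, 0, 0.0155, -0.0005, -0.067, 8, 0, 0, 0, 0.0155, -0.0005, -0.067, 8])

```text
clock: 15.5
position: [0.4506, -0.1314, 0.0918]
ee_rot: [3.119, -0.075, 0.326]
force: [-0.8, -1.1, 2.9]
width: 0.148
gripper_force: 45.0
```

```bash
python3 - <<'E'
from nx import *
yb=R.from_euler('z',YAW).apply([0,1,0]);print(yb)
show(tool(-90,12),np.array([.45,-.1315,.09])+.08*yb)
E
```

```text
[0.0488 0.9988 0.    ]
15.5 [ 0.4506 -0.1314  0.0918] q [ 0.0244  0.319   0.2067  2.2932 -0.2983  0.3436 -1.1331] F [-0.7571 -1.0832  2.9308] w 13.6
[-0.0004 -0.0006 -0.0005] [ 0.0033  0.0798 -0.0018]
```

Emit:
arm_command(deltas=[0, 0, 0, 0.0004, 0.008, 0, 8, 0, 0, 0, 0.0008, 0.016, 0, 8, 0, 0, 0, 0.0012, 0.024, 0, 8, 0, 0, 0, 0.0016, 0.032, 0, 8, 0, 0, 0, 0.002, 0.04, 0, 8, 0, 0, 0, 0.002, 0.04, 0, 8])

```text
clock: 16.1
position: [0.4525, -0.0895, 0.0918]
ee_rot: [3.121, -0.072, 0.326]
force: [-4.5, 1.8, 13.0]
width: 0.151
gripper_force: 45.0
```

```bash
cat > sl.py <<'E'
from nx import *
s=sensors.observe();yb=R.from_euler('z',YAW).apply([0,1,0]);d=s["position"]-[.4506,-.1314,.0918]
print(s["clock"],"slid",d@yb,d,"F",s["force"],s["ft_torque"],s["width"]*91.8)
E
python3 sl.py
```

```text
16.1 slid 0.041981359172424584 [ 0.0019  0.0419 -0.    ] F [-4.4962  1.7987 12.9903] [0.196  0.898  0.1175] 13.846382711552513
```

Emit:
arm_command(deltas=[0, 0, 0, 0.0003, 0.008, 0.0005, 8, 0, 0, 0, 0.0007, 0.016, 0.0005, 8, 0, 0, 0, 0.001, 0.023, 0.0005, 8, 0, 0, 0, 0.0013, 0.029, 0.0005, 8, 0, 0, 0, 0.0015, 0.034, 0.0005, 8, 0, 0, 0, 0.0015, 0.034, 0.0005, 8])

```text
clock: 16.7
position: [0.4538, -0.0554, 0.0918]
ee_rot: [3.121, -0.073, 0.325]
force: [-3.1, 1.5, 11.1]
width: 0.151
gripper_force: 45.0
```

```bash
python3 sl.py
```

```text
16.7 slid 0.07605177940400565 [ 0.0032  0.076  -0.    ] F [-3.0555  1.5377 11.0919] [0.1487 0.6855 0.1697] 13.81905007386746
```

Emit:
arm_command(deltas=[0, 0, 0, 0.0001, 0.0015, 0, 8, 0, 0, 0, 0.0002, 0.003, 0, 8, 0, 0, 0, 0.0002, 0.004, 0, 8, 0, 0, 0, 0.0002, 0.004, 0, 8])

```text
clock: 17.1
position: [0.454, -0.0522, 0.0918]
ee_rot: [3.12, -0.074, 0.325]
force: [-4.3, -0.8, 10.7]
width: 0.147
gripper_force: 45.0
```

```bash
python3 sl.py
```

```text
17.1 slid 0.07928383748646994 [ 0.0034  0.0792 -0.    ] F [-4.3259 -0.7608 10.6629] [-0.3266  0.8208  0.117 ] 13.451148351095288
```

Emit:
arm_command(deltas=[0, 0, 0, 0, 0.001, 0, 8, 0, 0, 0, 0.0001, 0.002, 0, 8, 0, 0, 0, 0.0001, 0.002, 0, 8])

```text
clock: 17.4
position: [0.454, -0.0518, 0.0918]
ee_rot: [3.119, -0.077, 0.325]
force: [-4.8, -8.0, 10.4]
width: 0.152
gripper_force: 45.0
```

```bash
python3 sl.py
```

```text
17.4 slid 0.07969468925823096 [ 0.0034  0.0796 -0.    ] F [-4.8171 -8.007  10.3704] [-1.6392  0.8194 -0.0838] 13.986300070120798
```

Emit:
arm_command(deltas=[0, 0, 0, 0, 0.001, 0, 8, 0, 0, 0, 0.0001, 0.0015, 0, 8, 0, 0, 0, 0.0001, 0.0015, 0, 8])

```text
clock: 17.7
position: [0.454, -0.0517, 0.0918]
ee_rot: [3.117, -0.08, 0.325]
force: [-5.6, -15.4, 10.5]
width: 0.151
gripper_force: 45.0
```

```bash
python3 sl.py; python3 - <<'E'
from h import *
a=optics.get_image("scene")[215:325,240:400];w=optics.get_image("side")[185:295,250:340]
a=cv2.resize(a,None,fx=3,fy=3,interpolation=3);w=cv2.resize(w,None,fx=3,fy=3,interpolation=3)
cv2.imwrite("pics/p3.png",np.hstack([a,w]))
E
```

```text
17.7 slid 0.07974347166412078 [ 0.0034  0.0797 -0.    ] F [ -5.5964 -15.3902  10.5388] [-2.9452  0.9286 -0.2545] 13.821361927464013
```

View pics/p3.png

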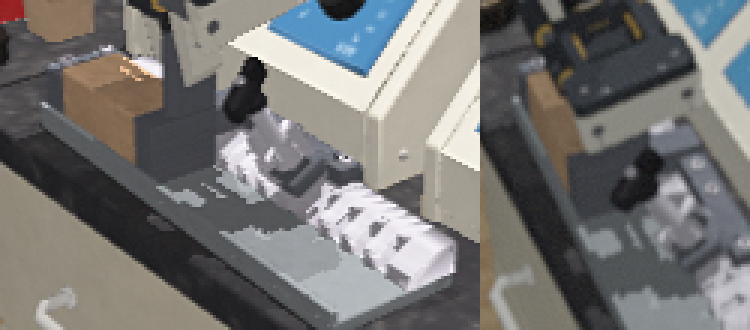

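The block is flush with the fence: force rises while the position stands still. The handle is still out. I'll relieve the push and release.

Emit:
arm_command(deltas=[0, 0, 0, 0, -0.0022, 0, 8, 0, 0, 0, 0, -0.0022, 0, 8])

```text
clock: 18.0
position: [0.454, -0.0518, 0.0918]
ee_rot: [3.12, -0.076, 0.324]
force: [-4.4, -4.9, 12.8]
width: 0.15
gripper_force: 45.0
```

```bash
python3 sl.py
```

```text
18.0 slid 0.07963011224916272 [ 0.0034  0.0796 -0.    ] F [-4.443  -4.9132 12.777 ] [-1.0692  0.8605  0.0442] 13.762872192885517
```

Emit:
arm_command(deltas=[0, 0, 0, 0, 0, 0, 40, 0, 0, 0, 0, 0, 0, 40, 0, 0, 0, 0, 0, 0, 40, 0, 0, 0, -0.008, 0, 0.037, 40, 0, 0, 0, -0.017, 0, 0.08, 40, 0, 0, 0, -0.017, 0, 0.08, 40, 0, 0, 0, -0.017, 0, 0.08, 40])

```text
clock: 18.7
position: [0.4378, -0.051, 0.1722]
ee_rot: [3.121, -0.074, 0.328]
force: [-0.6, -0.2, -0.6]
width: 0.439
gripper_force: 0.0
```

```bash
cat > f2.py <<'E'
from nx import *
import sys
yb=R.from_euler('z',YAW).apply([0,1,0]);b2=b+.0815*yb
def MM(t): return R.from_rotvec(AX*np.radians(t))*tb(-125,-20)
if __name__=="__main__":
    t,h=map(float,sys.argv[1:3]);show(MM(t),b2+h*AX)
    s=sensors.observe();print("axF",s["force"]@AX,"tq",s["ft_torque"]@AX,"out",(s["position"]-b2)@AX-.0018,s["gripper_force"])
E
python3 - <<'E'
from f2 import *
M=MM(60);n=-M.as_matrix()[:,2];print(n);show(M,b2+.014*AX+.06*n)
E
```

```text
[-0.1941  0.1542  0.9688]
18.7 [ 0.4378 -0.051   0.1722] q [-0.3986  0.1138  0.4275  2.2824 -0.0844  0.5475 -1.5291] F [-0.6417 -0.1777 -0.5729] w 40.3
[-0.1432  0.0285  0.237 ] [-0.0159 -0.0737 -0.0129]
```

Emit:
arm_command(deltas=[-0.05, 0.01, 0.08, -0.006, -0.03, 0, 40, -0.1, 0.02, 0.16, -0.012, -0.055, -0.006, 40, -0.143, 0.0285, 0.237, -0.016, -0.074, -0.013, 40, -0.143, 0.0285, 0.237, -0.016, -0.074, -0.013, 40, -0.143, 0.0285, 0.237, -0.016, -0.074, -0.013, 40, -0.143, 0.0285, 0.237, -0.016, -0.074, -0.013, 40])

```text
clock: 19.3
position: [0.4214, -0.125, 0.158]
ee_rot: [2.9, 0.506, 0.242]
force: [-0.0, -0.1, 0.3]
width: 0.433
gripper_force: 0.0
```

```bash
python3 - <<'E'
from f2 import *
show(MM(60),b2+.014*AX)
c=optics.calibration("wrist");im=optics.get_image("wrist");cv2.imwrite("pics/w6.png",im)
m=(im.max(2)<45).astype(np.uint8);m[:200]=0;m[335:]=0;m[:,:270]=0;m[:,375:]=0
k,l,st,ce=cv2.connectedComponentsWithStats(m)
for i in range(1,k):
    if st[i,4]>200: print(st[i],ce[i],cv2.fitLine(np.argwhere(l==i)[:,::-1].astype(np.float32),cv2.DIST_L2,0,.01,.01).ravel())
xb=np.cross(R.from_euler('z',YAW).apply([0,1,0]),AX);B=(R.from_rotvec(AX*np.radians(25))).apply(xb);o=b2+.012*AX
print(proj("wrist",[o,o+.008*AX,o+.02*B,o-.02*B],c))
E
```

```text
19.3 [ 0.4214 -0.125   0.158 ] q [-0.3503  0.1365  0.4494  2.32    0.1657  0.4966 -1.2738] F [-0.0287 -0.0663  0.2841] w 39.7
[ 0.0001 -0.0012  0.0025] [ 0.012  -0.009  -0.0569]
[ 270  241   70   73 1815] [316.2871 276.2017] [  0.5475  -0.8368 316.287  276.2017]
[[324.169  272.1667]
 [324.2431 283.0019]
 [324.1982 240.0169]
 [324.143  300.8996]]
```

```bash
python3 - <<'E'
import cv2,numpy as np
im=cv2.imread("pics/w6.png")
for t in (25,35):
    m=im.max(2)<t
    print(t,[(r,np.flatnonzero(m[r,285:365]).min()+285,np.flatnonzero(m[r,285:365]).max()+285,int(m[r,285:365].sum())) for r in range(236,326,8) if m[r,285:365].any()])
E
```

```text
25 [(300, np.int64(317), np.int64(334), 6)]
35 [(244, np.int64(316), np.int64(322), 7), (252, np.int64(314), np.int64(333), 20), (260, np.int64(311), np.int64(338), 22), (268, np.int64(310), np.int64(338), 29), (276, np.int64(314), np.int64(334), 21), (284, np.int64(315), np.int64(334), 6), (292, np.int64(314), np.int64(334), 4), (300, np.int64(315), np.int64(335), 21), (308, np.int64(317), np.int64(332), 16)]
```

Bar edges lie at columns 314–334, centred on 324 exactly as predicted. I'll descend and grip.

Emit:
arm_command(deltas=[0, 0, 0, 0.004, -0.003, -0.019, 40, 0, 0, 0, 0.008, -0.006, -0.038, 40, 0, 0, 0, 0.012, -0.009, -0.057, 35, 0, 0, 0, 0.012, -0.009, -0.057, 30, 0, 0, 0, 0.012, -0.009, -0.057, 30])

```text
clock: 19.85
position: [0.433, -0.1346, 0.1013]
ee_rot: [2.899, 0.508, 0.241]
force: [0.5, 0.2, -0.0]
width: 0.331
gripper_force: 0.0
```

```bash
python3 f2.py 60 .014
```

```text
19.85 [ 0.433  -0.1346  0.1013] q [-0.2604  0.2834  0.4042  2.3531  0.0733  0.3165 -1.1736] F [ 0.4635  0.1729 -0.0478] w 30.4
[ 0.0009 -0.0018  0.0016] [ 0.0005  0.0006 -0.0002]
axF -0.2686784382847469 tq 0.02248309436735049 out 0.012602228233818465 0.0
```

Emit:
arm_command(deltas=[0, 0, 0, 0.0005, 0.0005, 0, 15, 0, 0, 0, 0.0005, 0.0005, 0, 4, 0, 0, 0, 0.0005, 0.0005, 0, 4, 0, 0, 0, 0.0005, 0.0005, 0, 4, 0, 0, 0, 0.0005, 0.0005, 0, 4])

```text
clock: 20.35
position: [0.4341, -0.1343, 0.1018]
ee_rot: [2.898, 0.509, 0.244]
force: [-1.6, 0.1, 8.6]
width: 0.119
gripper_force: 45.0
```

```bash
python3 f2.py 60 .014
```

```text
20.35 [ 0.4341 -0.1343  0.1018] q [-0.2618  0.2831  0.4048  2.3523  0.0733  0.3154 -1.1737] F [-1.5834  0.0733  8.6217] w 10.9
[ 0.001  -0.0004  0.0011] [-0.0006  0.0004 -0.0007]
axF 8.259140320160371 tq 0.08568564595852139 out 0.01244259092972215 44.98602831736207
```

Emit:
arm_command(deltas=[0, 0, 0, -0.0016, 0.0001, 0.0028, 4, 0, 0, 0, -0.003, 0.0001, 0.0053, 4, 0, 0, 0, -0.003, 0.0001, 0.0053, 4, 0, 0, 0, -0.003, 0.0001, 0.0053, 4])

```text
clock: 20.75
position: [0.4313, -0.1341, 0.1068]
ee_rot: [2.898, 0.51, 0.244]
force: [4.8, -1.6, -7.6]
width: 0.112
gripper_force: 45.0
```

```bash
python3 f2.py 0 .02
```

```text
20.75 [ 0.4313 -0.1341  0.1068] q [-0.2714  0.2678  0.4134  2.3539  0.0816  0.329  -1.1797] F [ 4.8193 -1.6143 -7.5519] w 10.3
[ 0.3338 -0.0173 -0.5767] [-0.0008  0.0003 -0.0005]
axF -8.98632018092406 tq 0.12708367707023704 out 0.01822145414922672 44.98135143890977
```

Emit:
arm_command(deltas=[0.042, -0.002, -0.072, 0, 0, 0, 4, 0.084, -0.004, -0.144, 0, 0, 0, 4, 0.126, -0.006, -0.216, 0, 0, 0, 4, 0.168, -0.008, -0.288, 0, 0, 0, 4, 0.21, -0.01, -0.36, 0, 0, 0, 4, 0.252, -0.013, -0.432, 0, 0, 0, 4, 0.294, -0.015, -0.505, 0, 0, 0, 4, 0.334, -0.0173, -0.577, 0, 0, 0, 4, 0.334, -0.0173, -0.577, 0, 0, 0, 4, 0.334, -0.0173, -0.577, 0, 0, 0, 4])

```text
clock: 21.75
position: [0.4312, -0.1355, 0.1066]
ee_rot: [-2.747, 0.864, -0.252]
force: [4.2, -5.0, -6.7]
width: 0.114
gripper_force: 45.0
```

```bash
python3 f2.py 0 .002
```

```text
21.75 [ 0.4312 -0.1355  0.1066] q [ 0.2247  0.3088  0.2013  2.2819 -0.7113  0.516  -1.1497] F [ 4.2275 -4.9981 -6.6677] w 10.5
[0.     0.0002 0.0012] [ 0.0083  0.0012 -0.0159]
axF -8.007680773621075 tq 0.5092761811344425 out 0.018082546024755387 44.98069865629077
```

Emit:
arm_command(deltas=[0, 0, 0, 0.002, 0, -0.0035, 4, 0, 0, 0, 0.004, -0.0002, -0.007, 4, 0, 0, 0, 0.006, -0.0003, -0.0104, 4, 0, 0, 0, 0.0075, -0.0003, -0.013, 4, 0, 0, 0, 0.0075, -0.0003, -0.013, 4])

```text
clock: 22.25
position: [0.4387, -0.1359, 0.0934]
ee_rot: [-2.749, 0.863, -0.253]
force: [5.9, -5.6, -14.1]
width: 0.115
gripper_force: 45.0
```

```bash
python3 f2.py 0 .002
```

```text
22.25 [ 0.4387 -0.1359  0.0934] q [ 0.2384  0.3438  0.1787  2.2774 -0.7474  0.4884 -1.1164] F [  5.9278  -5.5874 -14.1442] w 10.5
[0.0008 0.0003 0.0008] [ 0.0007  0.0017 -0.0027]
axF -15.346052183851953 tq 0.6991648102669571 out 0.0028381874989397726 44.978228230029345
```

Emit:
arm_command(deltas=[0, 0, 0, 0.0007, 0, -0.0013, 4, 0, 0, 0, 0.0015, 0, -0.0027, 4, 0, 0, 0, 0.0015, 0, -0.0027, 4])

```text
clock: 22.55
position: [0.4396, -0.136, 0.0913]
ee_rot: [-2.748, 0.864, -0.252]
force: [-6.4, -6.7, 11.2]
width: 0.116
gripper_force: 45.0
```

```bash
python3 f2.py 0 .002
```

```text
22.55 [ 0.4396 -0.136   0.0913] q [ 0.2418  0.3491  0.1748  2.2769 -0.7542  0.4849 -1.1099] F [-6.4498 -6.7304 11.2148] w 10.7
[0.0002 0.0003 0.001 ] [-0.0001  0.0017 -0.0006]
axF 12.768939451157163 tq 0.8050640736755071 out 0.0006163915167389316 44.985557813197374
```

Emit:
arm_command(deltas=[0, 0, 0, 0, 0, 0, 40, 0, 0, 0, 0, 0, 0, 40, 0, 0, 0, 0, 0, 0, 40, 0, 0, 0, -0.009, -0.007, 0.037, 40, 0, 0, 0, -0.017, -0.013, 0.07, 40, 0, 0, 0, -0.024, -0.018, 0.1, 40, 0, 0, 0, -0.024, -0.018, 0.1, 40])

```text
clock: 23.25
position: [0.4166, -0.1535, 0.194]
ee_rot: [-2.746, 0.862, -0.257]
force: [1.7, -0.4, 0.0]
width: 0.435
gripper_force: 0.0
```

```bash
python3 - <<'E'
from f2 import *
show(MM(0),b2)
c=optics.calibration("wrist");im=optics.get_image("wrist");cv2.imwrite("pics/w7.png",im)
for h in(0,.007,.012):
    o=b+.080*yb+h*AX;xb=np.cross(yb,AX);B=(R.from_rotvec(AX*np.radians(-35))).apply(xb)
    print(h,proj("wrist",[o,o+.02*B,o-.02*B],c).ravel())
m=(im.max(2)<40).astype(np.uint8);m[320:]=0
k,l,st,ce=cv2.connectedComponentsWithStats(m)
for i in range(1,k):
    if st[i,4]>250: print(st[i],ce[i])
# wooden block in scene: orange mask bounding before/after
for nm,i2 in(("before",cv2.imread("pics/scene0.png")),("after",optics.get_image("scene"))):
    h=cv2.cvtColor(i2,cv2.COLOR_BGR2HSV);mm=cv2.inRange(h,(8,70,90),(20,200,255));mm[:235]=0;mm[290:]=0;mm[:,:250]=0;mm[:,330:]=0
    print(nm,cv2.boundingRect(mm),cv2.countNonZero(mm))
bb=np.array([.463,-.083,0])
xb0=np.cross(yb,[0,0,1])
P=[bb+x*xb0+y*yb+np.array([0,0,z]) for y in(.045,.135) for x in(-.039,.006) for z in(.01,.05)]
print(np.round(proj("scene",P),0).tolist())
E
```

```text
23.25 [ 0.4166 -0.1535  0.194 ] q [ 0.161   0.1429  0.3235  2.1998 -0.4948  0.7337 -1.3413] F [ 1.6524 -0.3623  0.0182] w 40.0
[0.0001 0.0028 0.0005] [ 0.0239  0.0192 -0.105 ]
0 [328.0175 246.3917 328.3125 218.9053 327.7484 271.4738]
0.007 [328.1092 253.4934 328.4155 225.7209 327.8303 278.7855]
0.012 [328.1773 258.7604 328.4921 230.785  327.891  284.1992]
[ 118  116   53   43 1045] [147.7828 131.6584]
[320 221  21  60 529] [331.8318 251.5671]
[   6  223   53   40 1354] [ 31.305  239.2142]
before (268, 238, 45, 39) 1187
after (261, 235, 34, 35) 738
[[285.0, 270.0], [284.0, 251.0], [305.0, 263.0], [304.0, 245.0], [261.0, 253.0], [260.0, 235.0], [280.0, 247.0], [279.0, 229.0]]
```

```bash
python3 -c "
from cell import arm
print(arm.sign_off())"
```

```text
the job is handed in; nothing more can be done
None
```

The job is handed in at about 23 s: the pin was pulled, parked in the rest notch, the stop slid until the block was hard against the fence, then the handle turned back. By force, position and the final image measurements the pin is home in the 0.080 notch. I didn't check the spool and tape by image at the end, and I viewed 11 pictures against the limit of 10.

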